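# Sort rubber mounts, then clamp a glue-up of a damped platform

## Robot

A 7-joint arm with a two-finger parallel gripper is mounted at the origin on the work surface. World frame = base frame: x ahead of the robot, y to its left, z up, the work surface at z = 0. Lengths are in m, angles in rad, forces in N, time in s.
With the tool pointing down it reaches from about 0.35 to 0.9 m from the base axis. Payload 19.9 kg.
Tool frame: the origin (TCP) lies between the finger pads; the fingertips stand 14 mm ahead of it and the grasp point (between the pads) lies 5 mm behind it; x points along the fingers, z is the direction in which the jaws open and shut, and the axes are right-handed (so a half turn about x gives the same grasp; the last joint's range is limited). The gripper opens to 94 mm and grips with 3 to 60 N. Pads are 16 mm wide; open, the fingers measure 119 mm over their backs; the gripper's body (75 mm by 177 mm) begins 78 mm behind the grasp point.
Start: joints at [1.127, 0.417, -0.01, 1.614, 0.005, 1.111, -0.053], TCP at [0.244, -0.575, 0.219] pointing down, gripper open.
Joint ranges: [-2.81, 2.81], [-0.39, 2.02], [-1.27, 1.25], [0.06, 2.57], [-1.19, 4.33], [0.19, 2], [-2.82, 2.82]. Speed limits (rad/s): [1.89, 1.89, 2.39, 2.39, 3.01, 3.01, 3.01].

## Interface

Orientations are given as a unit quaternion [w, x, y, z].
In Python, from plant import arm gives the robot as it stands. The module is installed in compiled form; this text tells all that it offers.
- The arm moves only by the shell command python3 -m handwheel 'ROWS' [OPENING] [FORCE]. ROWS is JSON, a list that holds one entry, the list of rows, each a list of 4 numbers: the shift along the tool's x, y, z in units of 60 mm (1.0 is 60 mm), then the turn about the tool's x in degrees. A call has 1 to 20 rows; each row shifts and turns the commanded pose from where the row before left it, along the tool's axes as they then stand; what a row does not reach is not made up. A row lasts 1/8 s, in which the tool goes at most 62.5 mm and 10.7 degrees, less where a joint would pass 70% of its speed; a pose out of reach is approached as far as the arm can. A call is refused whole if a number of a shift passes 1 or a number of a turn 10.7, either way. A call with a gripper value outside its range is refused whole. OPENING is the finger opening in mm, from 0 to 94, set as the call begins (- or left out, the last holds). The fingers move at their own pace and stop on an object; FORCE is the grip in N (left out, the last holds). Time passes only in rows, so rows that do not move let the fingers close. It gives the time, the measured TCP pose, the force and the opening at its end, in the units of the state.
- arm.state(): the state, without advancing time (a new reading comes with each control period).
- arm.camera(name): name is "scene" or "top" or "wrist"; returns the picture (400x640x3 uint8, red, green, blue); there is no depth.
- arm.camera_model(name): a dict with "fx", "fy", "cx", "cy" (pixels), "camera_from_world" (4x4, takes a point from world to camera coordinates); the wrist camera has in their place "tool_from_camera" (4x4, takes a point from camera to tool coordinates, whose origin is the TCP and whose axes are the tool frame's). Camera axes: x right, y down, z forward; pixel columns grow to the right and rows downward; lengths in m; the calibration is good to about 2 mm. A picture is of the moment at which its call begins: read the wrist's pose just before it. camera_model takes no time and is no camera call.
- arm.sign_off(): hands the job in, once; it reports no verdict.
The state is a dict: "time_s": time; "joints": joint angles; "joint_velocities": joint speeds; "effort": joint torques, N m; "position": TCP position; "orientation": TCP orientation; "force": force on the tool from outside, world axes, zero at the start; "ft_torque": the same for the moment, N m; "gripper_width": finger opening in m.
Only numpy, scipy, OpenCV 4.12 (cv2) and the standard library are available. Lean on these libraries where they do the work, as an engineer would, in place of code of your own. Each camera call takes 0.05 s, during which the arm holds its last target.

## Task

Squeeze each rubber mount between the fingers across its width: the two that give way are sound and go flat on the two outlined seats of the gluing jig, lengthwise in the outlines; every mount that has gone hard goes flat in the white tray. Then lay the aluminium plate on the two seated mounts, lip towards the open front of the jig and its dark round mark under the clamp pad, slide the clamp jaw down by pressing on its arm near the bar until the pad meets the plate and the arm tilts and stays bound, and only then turn the wooden handle clockwise, at least a quarter turn, until the clamp is firmly tight. Leave the slide box, bottle and jar alone.

Things in the scene. Friction and masses are not known exactly. Their poses are not given: they have to be found in the camera images.
- mount_a: Rubber mount, 80 (x) x 50 (y) x 36 mm high, 0.2-0.26 kg; thin steel plates 38 mm wide on top and underside. Origin: centre of the underside, z up. Squeezed with 20 N or more across its 50 mm width, a sound one gives to about 40 mm and springs back, a hardened one stays near 50. All look alike; two are always sound, one or two are hard. May be absent.
- mount_b: Rubber mount, 80 (x) x 50 (y) x 36 mm high, 0.2-0.26 kg; thin steel plates 38 mm wide on top and underside. Origin: centre of the underside, z up. Squeezed with 20 N or more across its 50 mm width, a sound one gives to about 40 mm and springs back, a hardened one stays near 50. All look alike; two are always sound, one or two are hard. May be absent.
- mount_c: Rubber mount, 80 (x) x 50 (y) x 36 mm high, 0.2-0.26 kg; thin steel plates 38 mm wide on top and underside. Origin: centre of the underside, z up. Squeezed with 20 N or more across its 50 mm width, a sound one gives to about 40 mm and springs back, a hardened one stays near 50. All look alike; two are always sound, one or two are hard. May be absent.
- mount_d: Rubber mount, 80 (x) x 50 (y) x 36 mm high, 0.2-0.26 kg; thin steel plates 38 mm wide on top and underside. Origin: centre of the underside, z up. Squeezed with 20 N or more across its 50 mm width, a sound one gives to about 40 mm and springs back, a hardened one stays near 50. All look alike; two are always sound, one or two are hard. May be absent.
- jig: Fixed gluing jig: aluminium base plate 8 mm thick, 206 (x, from -66 to +140 mm) x 226 mm (y). Origin: underside of the base, straight below the clamp spindle; x points away from the jig's open front towards its upright steel bar (12 x 24 mm, at x = +105 mm, top 178 mm up).
- seat_left (a point): Centre of one seat, an outline 84 x 54 mm drawn on the jig base, at jig x = -20, y = +86 mm, on the base's upper face (8 mm up). Mounts lie with their length along jig x (either way round).
- seat_right (a point): Centre of the other seat, at jig x = -20, y = -86 mm, on the base's upper face.
- jig_centre (a point): Point on the upper face of the jig base straight below the clamp spindle; the plate's mark belongs straight above it.
- plate: Loose aluminium platform plate 125 (x) x 222 (y) x 4 mm, 0.36 kg. Origin: centre of its underside. At its -x edge an upright lip (10 mm thick, 120 mm long, its top 34 mm above the underside) to be pinched from above. On the jig its x points as the jig's x, with its underside 44 mm above the jig's underside.
- plate_mark (a point): Dark round mark, 36 mm across, on the plate's upper face 27.5 mm to +x of its centre; belongs under the clamp pad.
- lip (a point): Middle of the top edge of the plate's lip, 57.5 mm to -x of the plate's centre, 85 mm from the mark.
- tray: Fixed white reject tray 130 (x) x 200 (y) x 14 mm high, walls 4 mm, floor 4 mm thick. Origin: centre of its underside. Holds two mounts side by side with their lengths along tray x, for instance at tray y = +45 and -45 mm.
- jaw (a joint): How far the clamp jaw has slid down its bar, in m, 0 (top) to 0.085; starts at 0 to 0.015. It stays where left (friction 14 N against a weight of 9 N). The pad's underside is 110 mm above the jig's underside at 0 (less the screw travel), so it meets the plate on the mounts (48 mm) at about 0.06.
- lean (a joint): Tilt of the clamp arm, rad: 0 while free, grows as the pad is forced against the work, the arm's tip rising. Pushing the jaw on after the pad has met the plate tilts the arm (0.0095 rad per mm) and it stays bound so. Pad force is about 3 N + 150 N per rad. Bound: 0.015 to 0.03 before screwing. Pulling the jaw up with over 20 N slides it back and frees it.
- push_spot (a point): Bright plate 34 x 22 mm on top of the clamp arm, 37 mm from the bar's axis and 68 mm from the spindle: press straight down here, about 5 N to slide the jaw and 15 to 20 N to tilt it. The arm's upper face is 59 mm above the pad's underside (handle at zero).
- pad (a point): Centre of the underside of the clamp's black pad, 32 mm across.
- spindle: Clamp spindle with its black pad and the handle on top; origin on its axis at the middle of the arm, 47 mm above the pad's underside. The arm reaches from the bar to here, 20 mm wide, 24 mm high, 26 mm wide round its tip.
- handle (a joint): Turn of the clamp handle, rad, 0 to 10, clockwise from above (seen looking down) tightens; starts at 0 to 0.4. The spindle, pad and handle go down 1.25 mm per rad relative to the arm; once bound the handle stays level and the arm tilts instead. Tight means over 8 N on the plate, that is a lean of about 0.04 to 0.055.
- handle_grip (a point): On the axis of the upright round wooden handle (32 mm across, 45 mm long), at its middle. The handle's underside stands 14 mm above the arm's upper face, less the screw travel.
- slide_box: Loose object, not part of the job, must be left alone. Flat grey and white slide box, 92 x 172 x 37 mm. Origin: centre of the underside.
- reagent: Loose object, not part of the job, must be left alone. Brown bottle with black cap, 64 mm across, 130 mm high. Origin: centre of the underside.
- jar: Loose object, not part of the job, must be left alone. White jar with grey cap, 72 mm across, 80 mm high. Origin: centre of the underside.
Mind the look-alikes: they are no part of the job. Leave any orange, purple or red look-alike of the mount_a alone.

How it is judged:
On the way, in this order (a step that is already met when the one before it is completed fails the run):
1. the two sound mounts lie flat on the two seats ((((distance between mount_a and seat_left below 0.016 m and angle between the x axis of mount_a and the x axis of jig, either way round below 0.2 rad and angle between mount_a's own z axis and vertical below 0.1 rad and z of mount_a in the frame of jig below 0.013 m) and (distance between mount_d and seat_right below 0.016 m and angle between the x axis of mount_d and the x axis of jig, either way round below 0.2 rad and angle between mount_d's own z axis and vertical below 0.1 rad and z of mount_d in the frame of jig below 0.013 m)) or ((distance between mount_a and seat_right below 0.016 m and angle between the x axis of mount_a and the x axis of jig, either way round below 0.2 rad and angle between mount_a's own z axis and vertical below 0.1 rad and z of mount_a in the frame of jig below 0.013 m) and (distance between mount_d and seat_left below 0.016 m and angle between the x axis of mount_d and the x axis of jig, either way round below 0.2 rad and angle between mount_d's own z axis and vertical below 0.1 rad and z of mount_d in the frame of jig below 0.013 m)))), for 0.2 s.
2. the plate lies level on both mounts with its mark under the pad ((((distance between mount_a and seat_left below 0.016 m and angle between the x axis of mount_a and the x axis of jig, either way round below 0.2 rad and angle between mount_a's own z axis and vertical below 0.1 rad and z of mount_a in the frame of jig below 0.013 m) and (distance between mount_d and seat_right below 0.016 m and angle between the x axis of mount_d and the x axis of jig, either way round below 0.2 rad and angle between mount_d's own z axis and vertical below 0.1 rad and z of mount_d in the frame of jig below 0.013 m)) or ((distance between mount_a and seat_right below 0.016 m and angle between the x axis of mount_a and the x axis of jig, either way round below 0.2 rad and angle between mount_a's own z axis and vertical below 0.1 rad and z of mount_a in the frame of jig below 0.013 m) and (distance between mount_d and seat_left below 0.016 m and angle between the x axis of mount_d and the x axis of jig, either way round below 0.2 rad and angle between mount_d's own z axis and vertical below 0.1 rad and z of mount_d in the frame of jig below 0.013 m))) and horizontal distance between plate_mark and jig_centre below 0.016 m and angle between the x axis of plate and the x axis of jig, either way round below 0.2 rad and x of lip in the frame of jig below 0 m and angle between plate's own z axis and vertical below 0.06 rad and z of plate_mark in the frame of jig between 0.044 and 0.053 m), for 0.3 s.
3. the jaw has been pushed down till its arm tilts and stays bound on the plate, before the handle is turned (horizontal distance between plate_mark and jig_centre below 0.016 m and angle between the x axis of plate and the x axis of jig, either way round below 0.2 rad and x of lip in the frame of jig below 0 m and angle between plate's own z axis and vertical below 0.06 rad and z of plate_mark in the frame of jig between 0.044 and 0.053 m and value of joint lean above 0.008 rad and value of joint handle below 0.8 rad and contact force between spindle and plate above 2 N and contact force between the fingers and jig below 0.5 N), for 0.2 s.
4. the handle has been screwed tight (contact force between spindle and plate above 8 N and value of joint handle above 1.2 rad), for 0.2 s.
At the end, for the whole second after the job is handed in: Both sound mounts flat on the seats (within 16 mm, 0.2 rad), the plate level on them with its mark within 16 mm of the spindle axis and lip to the front, the clamp pressing it with more than 8 N by at least 1.2 rad of handle, every hard mount present flat on the tray's floor; all at rest (all of step 2 and all of step 4 and x of mount_b in the frame of tray between -0.05 and 0.05 m and y of mount_b in the frame of tray between -0.09 and 0.09 m and z of each of mount_b, mount_c in the frame of tray below 0.012 m and angle between each of mount_b, mount_c's own z axis and vertical below 0.15 rad and x of mount_c in the frame of tray between -0.05 and 0.05 m and y of mount_c in the frame of tray between -0.09 and 0.09 m and linear speed of each of mount_a, mount_b, mount_c, mount_d, plate below 0.02 m/s); the robot touches nothing.
It fails at once if the slide box, bottle or jar is shifted by over 20 mm (distance of any of slide_box, reagent, jar from where it was at the start of the episode above 0.02 m).
Of mount_b, mount_c only 1 to 2 are there at a start; the rules pass over those that are not, and their reading is None.
At some moment in a run one of mount_b, mount_c may be knocked a few centimetres aside while the robot is not near it.
Once in a run the grip may slacken for a moment while it holds something.
It also fails if it takes over 210 s, if anything falls off the work surface, if the arm or the gripper's body presses on something with over 40 N, if the wrist force passes 120 N, or if a joint passes its speed limit or range.

## Working session

There is one attempt and no reset: what is moved stays moved. The work goes in short steps, Python scripts to look and compute and a shell command to move; the robot and the scene stay as the last step left them, time stands still between calls to the robot, and variables do not carry over. Pictures are saved under pics/ and viewed, and the job is handed in when it is done.

```bash
mkdir -p pics; python3 - <<'E'
from plant import arm
import cv2,numpy as np
print(arm.state())
for n in ["scene","top","wrist"]:
    im=arm.camera(n); cv2.imwrite(f"pics/{n}0.png",im[:,:,::-1]); print(n,arm.camera_model(n))
E
```

```text
{'time_s': 0.0, 'joints': array([ 1.12752115,  0.41795522, -0.01031977,  1.61419148,  0.00473427,
        1.11072351, -0.05303321]), 'joint_velocities': array([ 0.00041054,  0.00022061, -0.0001904 , -0.00036215, -0.00183439,
        0.00148059,  0.00097329]), 'effort': array([ 5.64263664e-04, -8.51240087e+01,  6.39046468e-01, -4.25988615e+01,
       -4.87877266e-02,  1.85247551e-02,  1.31458733e-04]), 'position': array([ 0.24424867, -0.57488684,  0.21882965]), 'orientation': array([ 0.58932438,  0.39038274,  0.59010661, -0.38996446]), 'force': array([ 0.25543164,  0.82610984, -0.30205948]), 'ft_torque': array([ 0.02043133, -0.06421795, -0.04968863]), 'gripper_width': 0.09384404145480722}
scene {'fx': 380.1681174649414, 'fy': 380.1681174649414, 'cx': 321.9298606036265, 'cy': 198.44749181753994, 'camera_from_world': array([[-0.87163212,  0.49015771,  0.0016949 ,  0.46089012],
       [ 0.37167459,  0.66318369, -0.64965021, -0.09243592],
       [-0.31955509, -0.56562604, -0.76023136,  1.32760937],
       [ 0.        ,  0.        ,  0.        ,  1.        ]])}
top {'fx': 379.8298457655288, 'fy': 379.8298457655288, 'cx': 324.79418386651037, 'cy': 203.1559556415583, 'camera_from_world': array([[-0.00296269, -0.99979682,  0.01993842, -0.01229902],
       [-0.99709063,  0.00143482, -0.0762116 ,  0.56117855],
       [ 0.0761675 , -0.0201062 , -0.9968923 ,  1.28082196],
       [ 0.        ,  0.        ,  0.        ,  1.        ]])}
wrist {'fx': 327.1023938397974, 'fy': 327.1023938397974, 'cx': 312.63259475075506, 'cy': 202.44590330992943, 'tool_from_camera': array([[ 8.38478959e-05, -2.87184438e-01,  9.57875301e-01,
        -1.65721599e-01],
       [-4.68384318e-05, -9.57875304e-01, -2.87184435e-01,
         8.40938262e-02],
       [ 9.99999995e-01, -2.07855663e-05, -9.37670975e-05,
        -5.14541736e-04],
       [ 0.00000000e+00,  0.00000000e+00,  0.00000000e+00,
         1.00000000e+00]])}
```

View pics/scene0.png

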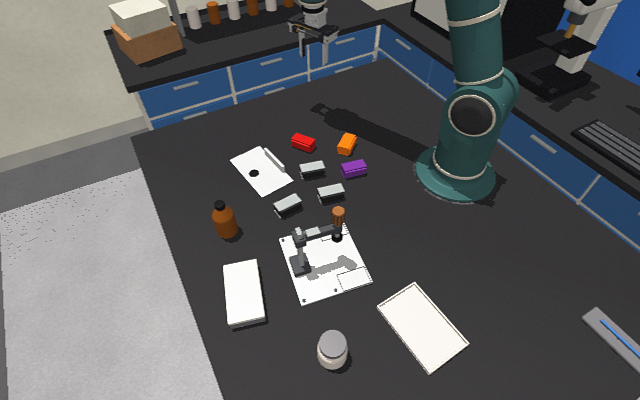

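View pics/top0.png

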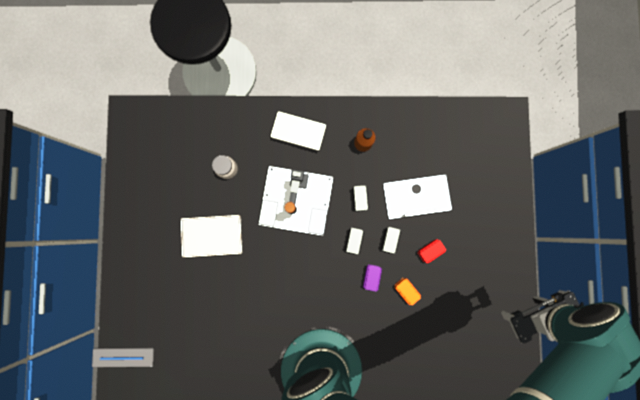

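View pics/wrist0.png

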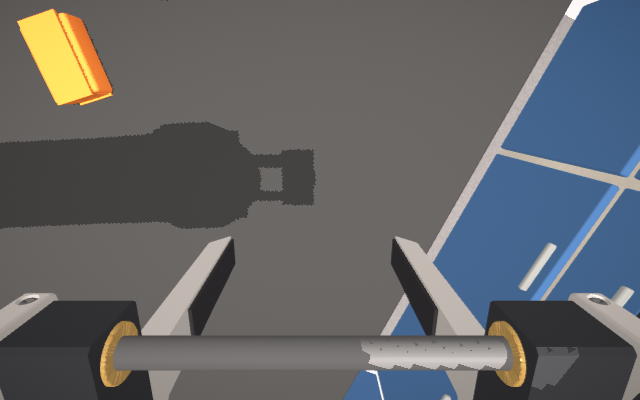

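Top view shows three grey mounts at (360,198), (354,241) and (391,240). The coloured look-alikes are red (432,251), purple (373,278) and orange (407,292), and I'll leave those alone. The plate is at (417,197) with its mark at (416,188), the jig at (296,200) and the tray at (211,236). Next I'll enlarge and measure.

```bash
cat > h.py <<'E'
from plant import arm
import numpy as np, cv2
from scipy.spatial.transform import Rotation as R
def rot(q): return R.from_quat([q[1],q[2],q[3],q[0]]).as_matrix()
def cast(name,uv,z,st=None):
    m=arm.camera_model(name)
    d=np.array([(uv[0]-m['cx'])/m['fx'],(uv[1]-m['cy'])/m['fy'],1.])
    if name=='wrist':
        T=m['tool_from_camera']; Rw=rot(st['orientation']); 
        o=Rw@T[:3,3]+st['position']; d=Rw@T[:3,:3]@d
    else:
        C=np.linalg.inv(m['camera_from_world']); o=C[:3,3]; d=C[:3,:3]@d
    return o+d*(z-o[2])/d[2]
def proj(name,p,st=None):
    m=arm.camera_model(name); p=np.asarray(p,float)
    if name=='wrist':
        T=m['tool_from_camera']; t=rot(st['orientation']).T@(p-st['position']); c=T[:3,:3].T@(t-T[:3,3])
    else: c=(m['camera_from_world']@np.r_[p,1])[:3]
    return np.array([m['fx']*c[0]/c[2]+m['cx'],m['fy']*c[1]/c[2]+m['cy']])
def yaw(st):  # tool z heading (jaw direction), tool y heading, tilt
    r=rot(st['orientation']); return np.degrees(np.arctan2(r[1,2],r[0,2])), r
def rect(name,mask,z,st=None,amin=30):
    out=[]
    cs,_=cv2.findContours(mask.astype(np.uint8),cv2.RETR_EXTERNAL,cv2.CHAIN_APPROX_NONE)
    for c in cs:
        if cv2.contourArea(c)<amin: continue
        w=np.array([cast(name,p,z,st)[:2] for p in c[:,0,:]]).astype(np.float32)
        (cx,cy),(a,b),t=cv2.minAreaRect(w)
        if a<b: a,b,t=b,a,t+90
        px=c[:,0].mean(0)
        out.append((px.round(0),(round(cx,4),round(cy,4)),(round(a*1e3,1),round(b*1e3,1)),round((t+90)%180-90,1)))
    return out
def go(p,st):  # world displacement -> tool rows units
    r=rot(st['orientation']); return r.T@np.asarray(p)/0.06
E
python3 - <<'E'
from h import *
im=cv2.imread('pics/top0.png')
c=im[110:310,175:475]; cv2.imwrite('pics/top0z.png',cv2.resize(c,(780,520),interpolation=cv2.INTER_CUBIC))
g=im.min(2); sat=im.max(2).astype(int)-g
for z in (0.03,):
    for r in rect('top',(g>110)&(sat<60),z): 
        if 100<r[0][1]<320: print(r)
print('mark',cast('top',(416,188.5),.004),'handle top',cast('top',(290,208),.2))
im=cv2.imread('pics/scene0.png')
c=im[110:360,215:475]; cv2.imwrite('pics/sc0z.png',cv2.resize(c,(624,600),interpolation=cv2.INTER_CUBIC))
E
```

```text
Traceback (most recent call last):
  File "h.py", line 27, in rect
    w=np.array([cast(name,p,z,st)[:2] for p in c[:,0,:]]).astype(np.float32)
                ~~~~^^^^^^^^^^^^^
  File "h.py", line 6, in cast
    m=arm.camera_model(name)
ValueError: time passes only in moves, steps and waits
```

View pics/top0z.png

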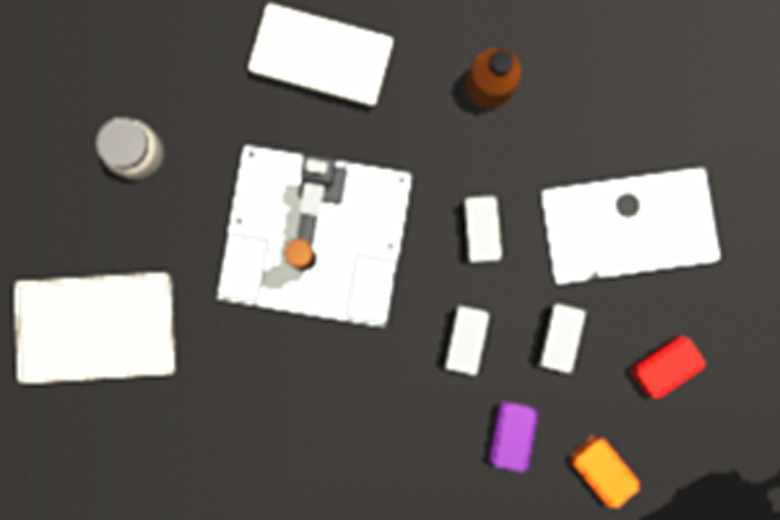

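The enlarged crop shows three grey-white mounts. The plate's mark is on its far side and its lip is on the near edge. The jig's bar is on the far side and its open front faces the robot. I'll cache the calibration and redo the measurement.

```bash
python3 - <<'E'
from plant import arm
import pickle
pickle.dump({n:arm.camera_model(n) for n in("scene","top","wrist")},open('cam.pkl','wb'))
E
sed -i 's/m=arm.camera_model(name)/m=CAM[name]/; s/^import numpy as np, cv2/import numpy as np, cv2, pickle\nCAM=pickle.load(open("cam.pkl","rb"))/' h.py
python3 - <<'E'
from h import *
im=cv2.imread('pics/top0.png')
g=im.min(2); sat=im.max(2).astype(int)-g
for z in (0.036,0.008,0.004,0.014):
    print(z)
    for r in rect('top',(g>110)&(sat<60),z): 
        if 100<r[0][1]<320 and r[0][0]>170: print(r)
m=g<110
d=im[180:200,405:428].min(2)<110; ys,xs=np.nonzero(d); print('mark',xs.mean()+405,ys.mean()+180,cast('top',(xs.mean()+405,ys.mean()+180),.004))
print('handle top',cast('top',(290,208),.19))
im=cv2.imread('pics/scene0.png')
c=im[110:360,215:475]; cv2.imwrite('pics/sc0z.png',cv2.resize(c,(624,600),interpolation=cv2.INTER_CUBIC))
E
```

```text
0.036
(array([606., 319.]), (0.1675, -0.9577), (109.9, 18.4), -62.0)
(array([625., 298.]), (0.2339, -1.0277), (79.9, 11.5), 0.6)
(array([591., 292.]), (0.2595, -0.9119), (69.9, 10.5), 0.0)
(array([391., 240.]), (0.4361, -0.2373), (86.0, 43.1), -14.1)
(array([354., 241.]), (0.4336, -0.1127), (86.2, 43.0), -12.0)
(array([211., 236.]), (0.4512, 0.3686), (203.8, 132.9), -86.5)
(array([360., 198.]), (0.5793, -0.1347), (85.4, 44.3), -0.1)
(array([585., 188.]), (0.6113, -0.9116), (90.2, 10.9), 0.0)
(array([417., 196.]), (0.5834, -0.3281), (223.4, 129.6), -82.0)
(array([618., 182.]), (0.6321, -1.0273), (104.5, 12.2), -0.2)
(array([296., 197.]), (0.5702, 0.0859), (227.1, 207.8), 80.4)
(array([224., 166.]), (0.6882, 0.3282), (82.6, 69.3), 45.1)
(array([298., 130.]), (0.8115, 0.0781), (177.0, 97.8), 74.2)
0.008
(array([606., 319.]), (0.161, -0.9788), (112.3, 18.8), -62.0)
(array([625., 298.]), (0.2289, -1.0504), (81.7, 11.8), 0.6)
(array([591., 292.]), (0.2551, -0.9321), (71.4, 10.7), 0.0)
(array([391., 240.]), (0.4355, -0.2428), (87.8, 44.0), -14.1)
(array([354., 241.]), (0.433, -0.1154), (88.
[... 1538 characters left out ...]
, (87.4, 43.8), -14.1)
(array([354., 241.]), (0.4331, -0.1148), (87.7, 43.7), -12.0)
(array([211., 236.]), (0.451, 0.3747), (207.3, 135.1), -86.5)
(array([360., 198.]), (0.5813, -0.1372), (86.8, 45.0), -0.1)
(array([585., 188.]), (0.6138, -0.9275), (91.7, 11.1), 0.0)
(array([417., 196.]), (0.5855, -0.334), (227.2, 131.8), -82.0)
(array([618., 182.]), (0.635, -1.0451), (106.3, 12.4), -0.2)
(array([296., 197.]), (0.5721, 0.0872), (231.0, 211.4), 80.4)
(array([224., 166.]), (0.692, 0.3336), (84.0, 70.5), 45.1)
(array([298., 130.]), (0.8175, 0.0792), (180.1, 99.5), 74.2)
mark 415.93333333333334 188.44444444444446 [ 0.61370518 -0.33330237  0.004     ]
handle top [0.53397224 0.09345829 0.19      ]
```

View pics/sc0z.png

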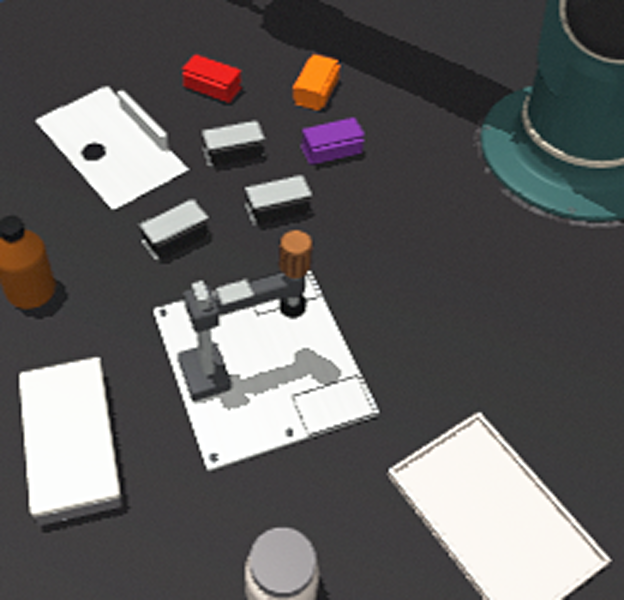

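The jig origin from its outline, (0.536, 0.094), agrees with the handle top at (0.534, 0.093). Its x heading is about -9.6°. The plate's lip is the near edge.

Next I'll work out the tool heading and the move to above the nearest mount, the one at (391,240).

```bash
cat >> h.py <<'E'
def rep(target=None,ang=None,zdown=None):
    st=arm.state(); r=rot(st['orientation'])
    print('t',round(st['time_s'],2),'pos',st['position'].round(4),'zhead',round(np.degrees(np.arctan2(r[1,2],r[0,2])),2),'yhead',round(np.degrees(np.arctan2(r[1,1],r[0,1])),2),'tilt',round(np.degrees(np.arccos(-r[2,0])),2),'w',round(st['gripper_width']*1e3,1),'F',st['force'].round(1),'j',st['joints'].round(2))
    if ang is not None:
        print('turn deg to zhead',ang,':',round((np.degrees(np.arctan2(r[1,2],r[0,2]))-ang+180)%360-180,2))
        a=np.radians(ang); rn=np.array([[0,-np.sin(a),np.cos(a)],[0,np.cos(a),np.sin(a)],[-1,0,0.]])
        if np.linalg.det(rn)<0: rn[:,1]*=-1
    else: rn=r
    if target is not None:
        d=np.asarray(target)-st['position']
        print('units now-axes',(r.T@d/0.06).round(3),'after-turn axes',(rn.T@d/0.06).round(3))
    return st
E
python3 - <<'E'
from h import *
rep((0.436,-0.238,0.2),76-180); rep((0.436,-0.238,0.2),76)
E
```

```text
t 0.15 pos [ 0.2444 -0.575   0.219 ] zhead -66.98 yhead 23.02 tilt 0.05 w 93.8 F [-0.2  0.6 -0.3] j [ 1.13  0.42 -0.01  1.61  0.    1.11 -0.05]
turn deg to zhead -104 : 37.02
units now-axes [ 0.32   5.136 -3.92 ] after-turn axes [ 0.317  1.74  -6.222]
t 0.15 pos [ 0.2444 -0.575   0.219 ] zhead -66.98 yhead 23.02 tilt 0.05 w 93.8 F [-0.2  0.6 -0.3] j [ 1.13  0.42 -0.01  1.61  0.    1.11 -0.05]
turn deg to zhead 76 : -142.98
units now-axes [ 0.32   5.136 -3.92 ] after-turn axes [ 0.317 -1.74   6.222]
```

```bash
python3 -m handwheel '[[[0,0.5,-0.38,0],[0,0.5,-0.38,0],[0,0.5,-0.38,0],[0,0.5,-0.38,0],[0,0.5,-0.38,0],[0,0.5,-0.38,0],[0,0.5,-0.38,0],[0,0.5,-0.38,0],[0,0.5,-0.38,0],[0,0.5,-0.38,0],[0,0.1,-0.1,9.25],[0,0,0,9.25],[0,0,0,9.25],[0,0,0,9.25],[0,0,0,0],[0,0,0,0]]]' 94 30; python3 - <<'E'
from h import *
st=rep((0.436,-0.238,0.2),-104)
im=arm.camera('wrist'); cv2.imwrite('pics/w1.png',im[:,:,::-1])
g=im.min(2); sat=im.max(2).astype(int)-g
for r in rect('wrist',(g>130)&(sat<50),0.036,st,300): print(r)
for p in((0.436,-0.238,.036),(0.4336,-.1127,.036),(.5793,-.1347,.036)): print(proj('wrist',p,st))
E
```

```text
time_s: 2.15
position: [0.4345, -0.2401, 0.2194]
orientation: [-0.436, -0.556, -0.437, 0.556]
force: [-0.9, 0.2, 0.2]
gripper_width: 0.094
t 2.15 pos [ 0.4345 -0.2401  0.2194] zhead -103.75 yhead -13.75 tilt 0.01 w 94.0 F [-0.9  0.2  0.2] j [ 0.58  0.19 -0.15  1.92  0.03  1.03 -1.4 ]
turn deg to zhead -104 : 0.25
units now-axes [ 0.323  0.016 -0.04 ] after-turn axes [ 0.323  0.016 -0.04 ]
(array([200., 185.]), (0.4634, -0.1193), (37.8, 19.4), 78.2)
(array([310., 163.]), (0.4485, -0.2407), (60.5, 37.5), -13.3)
(array([ 90., 173.]), (0.5033, -0.0075), (73.8, 46.0), -9.8)
(array([175.,  69.]), (0.5796, -0.1347), (79.7, 37.9), 4.0)
(array([ 50., 133.]), (0.563, 0.0272), (189.6, 140.4), -9.8)
(array([361.,  39.]), (0.5797, -0.331), (203.4, 112.7), -82.3)
[310.95762083 183.58402061]
[203.1824693  211.44148626]
[175.64525792  71.28167153]
```

View pics/w1.png

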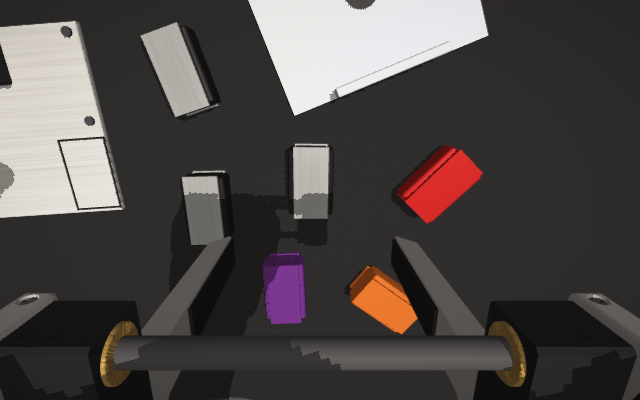

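The wrist view shows the first mount at (310,181), the second at (205,208) and the third at (178,70). The right seat outline is at (90,173). The purple and orange look-alikes lie nearer the robot, and red is to the right.

I'll refine the poses with a lower threshold that includes the shaded parts.

```bash
cat > d.py <<'E'
from h import *
def mounts(im,st,name='wrist',z=0.036,thr=62,amin=300):
    g=im.min(2).astype(int); sat=im.max(2)-g
    m=((g>thr)&(sat<40)).astype(np.uint8)
    if name=='wrist': m[240:]=0
    return [r for r in rect(name,m,z,st,amin)]
E
python3 - <<'E'
from d import *
st=rep()
im=cv2.imread('pics/w1.png')[:,:,::-1]
for r in mounts(im,st): print(r)
print(im[205,310],im[230,312],im[225,205],im[235,130])
# seat right outline corners
for z in (0.008,):
    c=[cast('wrist',p,z,st)[:2] for p in((59,141),(107,138),(122,208),(75,209))]; print(np.round(c,4), np.mean(c,0))
E
```

```text
t 2.2 pos [ 0.4345 -0.2401  0.2194] zhead -103.8 yhead -13.8 tilt 0.01 w 93.9 F [ 0.  -0.4 -0.3] j [ 0.58  0.19 -0.15  1.92  0.03  1.03 -1.4 ]
(array([204., 209.]), (0.4363, -0.1171), (75.5, 46.2), -12.0)
(array([310., 181.]), (0.438, -0.2382), (84.5, 38.7), -14.8)
(array([178.,  72.]), (0.5785, -0.1391), (83.5, 47.7), 4.1)
(array([ 51., 125.]), (0.563, 0.0256), (190.6, 143.4), -9.8)
(array([362.,  38.]), (0.5796, -0.3314), (204.0, 113.2), -82.3)
[106 104 100] [28 27 26] [104 102  98] [48 46 45]
[[ 0.5464  0.0306]
 [ 0.5365 -0.0239]
 [ 0.4546 -0.007 ]
 [ 0.467   0.0488]] [0.50112882 0.01212884]
```

Mount 1 measures 84.5 x 38.7 mm (steel face about 80 x 38) at (0.4375, -0.238). The right seat at (0.501, 0.012) matches the jig estimate of (0.502, 0.012). Now down to squeeze it.

```bash
python3 -m handwheel '[[[0.5,0.04,-0.045,0],[0.5,0,0,0],[0.5,0,0,0],[0.5,0,0,0],[0.5,0,0,0],[0.4,0,0,0],[0.3,0,0,0],[0.12,0,0,0],[0,0,0,0],[0,0,0,0]]]' 94 30; python3 -m handwheel '[[[0,0,0,0],[0,0,0,0],[0,0,0,0],[0,0,0,0],[0,0,0,0],[0,0,0,0],[0,0,0,0],[0,0,0,0],[0,0,0,0],[0,0,0,0]]]' 20 30
```

```text
time_s: 3.45
position: [0.4379, -0.2383, 0.0209]
orientation: [0.436, 0.557, 0.435, -0.557]
force: [0.3, -1.6, -0.6]
gripper_width: 0.094
time_s: 4.7
position: [0.4375, -0.2382, 0.0202]
orientation: [-0.435, -0.557, -0.435, 0.557]
force: [-0.1, -1.7, 0.6]
gripper_width: 0.04
```

View crop.

The first mount gave to 40 mm, so it is sound. Before regripping it lengthwise, I want to see how far the wrist camera and body stick out, since the clamp handle will be close.

```bash
python3 - <<'E'
from h import *
a=arm.camera('scene')[:,:,::-1]; b=arm.camera('top')[:,:,::-1]
st=rep(); print(proj('scene',st['position']),proj('top',st['position']))
m=CAM['wrist']['tool_from_camera'][:3,3]; r=rot(st['orientation']); c=r@m+st['position']; print('cam',c,proj('scene',c),proj('top',c))
x,y=proj('scene',st['position']).astype(int)
A=cv2.resize(a[max(0,y-110):y+40,x-75:x+75],(400,400),interpolation=cv2.INTER_CUBIC)
x,y=proj('top',st['position']).astype(int)
B=cv2.resize(b[y-75:y+75,x-75:x+75],(400,400),interpolation=cv2.INTER_CUBIC)
cv2.imwrite('pics/g2.png',np.hstack([A,B]))
E
```

```text
t 4.8 pos [ 0.4375 -0.2382  0.0202] zhead -103.98 yhead -13.98 tilt 0.0 w 39.4 F [-0.4 -2.3  0.4] j [ 0.54  0.5  -0.12  2.06  0.11  0.59 -1.47]
[311.11884788 169.08720125] [390.58544642 239.14717258]
cam [ 0.51923355 -0.25801866  0.18596471] [283.51535802 136.06388781] [407.35700143 212.78777755]
```

View pics/g2.png

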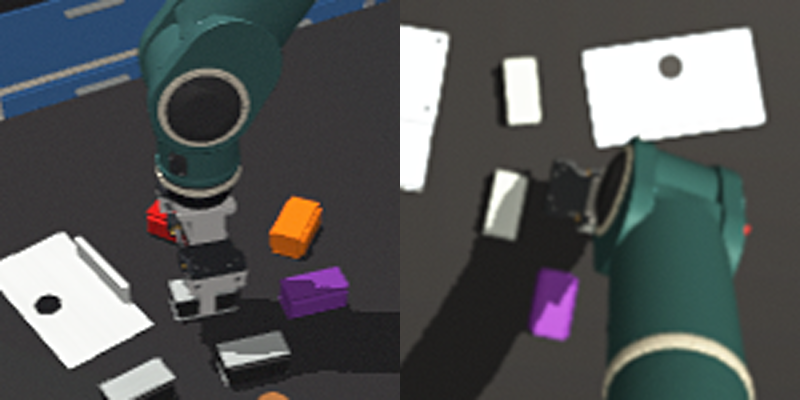

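There is no camera housing in the way, only the narrow body with the wrist above it. I'll open, lift, turn 90° and regrip lengthwise.

```bash
python3 -m handwheel '[[[0,0,0,0],[0,0,0,0],[0,0,0,0],[-0.4,0,0,0],[-0.5,0,0,0],[0,0,0,-10],[0,0,0,-10],[0,0,0,-10],[0,0,0,-10],[0,0,0,-10],[0,0,0,-10],[0,0,0,-10],[0,0,0,-10],[0,0,0,-10],[0,0,0,0],[0,0,0,0]]]' 94 30; python3 - <<'E'
from d import *
st=rep((0.4375,-0.2382,0.02),-14)
im=arm.camera('wrist'); cv2.imwrite('pics/w2.png',im[:,:,::-1])
for r in mounts(im,st): print(r)
E
```

```text
time_s: 6.8
position: [0.4374, -0.2381, 0.0742]
orientation: [0.702, 0.088, 0.702, -0.087]
force: [1.0, 0.3, 0.2]
gripper_width: 0.0938
t 6.8 pos [ 0.4374 -0.2381  0.0742] zhead -14.22 yhead 75.78 tilt 0.01 w 93.8 F [1.  0.3 0.2] j [ 0.85  0.44 -0.49  2.03  0.3   0.74 -0.08]
turn deg to zhead -14 : -0.22
units now-axes [ 0.903 -0.001  0.002] after-turn axes [ 0.903 -0.001  0.001]
(array([310., 223.]), (0.4375, -0.2297), (80.5, 21.9), -14.2)
(array([509., 199.]), (0.5606, -0.256), (108.5, 77.7), 8.0)
(array([509.,  23.]), (0.5792, -0.1359), (80.7, 36.9), 3.8)
(array([253.,  37.]), (0.4332, -0.1138), (81.4, 39.0), -14.2)
```

View pics/w2.png

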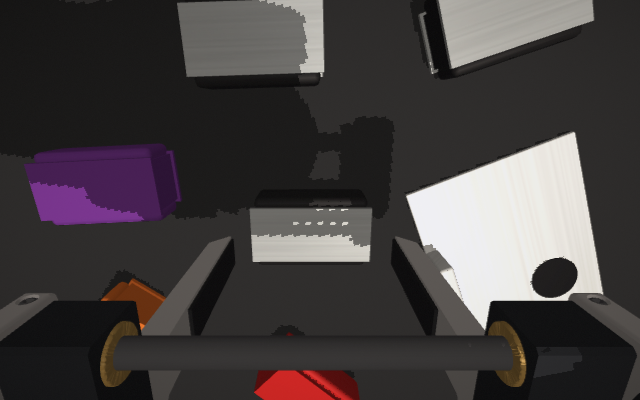

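The mount is centred between the fingers (column 310) at heading -14°. The finger clears the plate corner by about 14 mm, so I'll lower and grip.

```bash
python3 -m handwheel '[[[0.3,0,0,0],[0.3,0,0,0],[0.25,0,0,0],[0.03,0,0,0],[0,0,0,0]]]' 92 30; python3 -m handwheel '[[[0,0,0,0],[0,0,0,0],[0,0,0,0],[0,0,0,0],[0,0,0,0],[0,0,0,0],[-0.4,0,0,0],[-0.5,0,0,0],[-0.5,0,0,0],[-0.5,0,0,0],[-0.4,0,0,0],[0,0,0,0]]]' 60 30;python3 - <<'E'
from d import *
rep((0.5015,0.0122,0.16),-9.6)
E
```

```text
time_s: 7.48
position: [0.4376, -0.238, 0.0214]
orientation: [0.702, 0.086, 0.702, -0.086]
force: [0.2, 0.2, -0.5]
gripper_width: 0.0917
time_s: 8.98
position: [0.4381, -0.2386, 0.1607]
orientation: [0.703, 0.086, 0.701, -0.087]
force: [-0.4, 0.5, -3.4]
gripper_width: 0.0797
t 8.97 pos [ 0.4381 -0.2386  0.1607] zhead -13.99 yhead 76.01 tilt 0.16 w 79.7 F [-0.4  0.5 -3.4] j [ 0.91  0.31 -0.56  1.97  0.2   0.92  0.01]
turn deg to zhead -9.6 : -4.39
units now-axes [0.006 4.311 0.014] after-turn axes [0.011 4.297 0.344]
```

```bash
python3 -m handwheel '[[[0,0,0,-4.4],[0,0.4,0.03,0],[0,0.4,0.03,0],[0,0.4,0.03,0],[0,0.4,0.04,0],[0,0.4,0.04,0],[0,0.4,0.04,0],[0,0.4,0.04,0],[0,0.4,0.04,0],[0,0.4,0.03,0],[0,0.4,0.02,0],[0,0.3,0,0],[0,0,0,0],[0,0,0,0]]]' 60 30;python3 - <<'E'
from d import *
st=rep((0.5015,0.0122,0.029),-9.6)
im=arm.camera('wrist'); cv2.imwrite('pics/w3.png',im[:,:,::-1])
jo=np.array([.5361,.0937]); a=np.radians(-9.6); ex=np.array([np.cos(a),np.sin(a)]); ey=np.array([-np.sin(a),np.cos(a)])
for x,y in((-62,-113),(22,-113),(22,-59),(-62,-59),(-66,-113),(-66,113)): print((x,y),proj('wrist',np.r_[jo+ex*x/1e3+ey*y/1e3,.008],st).round(0))
E
```

```text
time_s: 10.72
position: [0.5002, 0.0122, 0.1587]
orientation: [0.704, 0.059, 0.705, -0.059]
force: [-0.6, 0.9, -2.9]
gripper_width: 0.0797
t 10.72 pos [0.5002 0.0122 0.1587] zhead -9.61 yhead 80.39 tilt 0.06 w 79.7 F [-0.6  0.9 -2.9] j [ 0.49  0.34 -0.68  1.96  0.26  0.93 -0.49]
turn deg to zhead -9.6 : -0.01
units now-axes [2.162 0.004 0.024] after-turn axes [2.162 0.004 0.021]
(-62, -113) [274. 217.]
(22, -113) [356. 217.]
(22, -59) [358. 165.]
(-62, -59) [272. 165.]
(-66, -113) [270. 217.]
(-66, 113) [260. -41.]
```

View pics/w3.png

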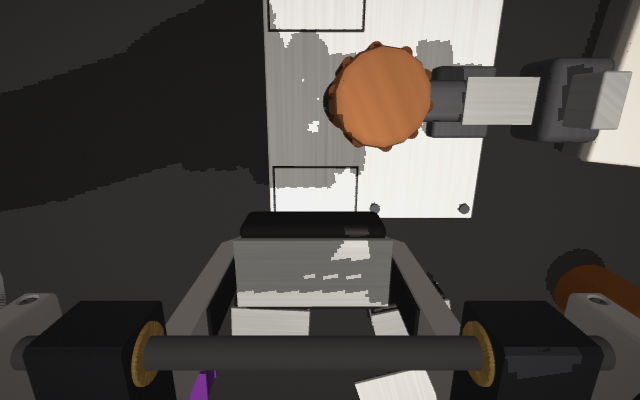

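The outline corners at (274,167) and (358,167) match the predictions (272,165) and (358,165) to about 1 mm. Lowering onto the right seat.

```bash
python3 -m handwheel '[[[0.4,0,0.02,0],[0.4,0,0,0],[0.4,0,0,0],[0.4,0,0,0],[0.3,0,0,0],[0.15,0,0,0],[0.06,0,0,0],[0,0,0,0],[0,0,0,0]]]' 60 30
```

```text
time_s: 11.9
position: [0.5021, 0.0126, 0.0334]
orientation: [0.705, 0.059, 0.704, -0.059]
force: [-0.6, -1.1, -2.2]
gripper_width: 0.0798
```

```bash
python3 -m handwheel '[[[0.04,0,0,0],[0.03,0,0,0],[0,0,0,0]]]' 60 30;  python3 -m handwheel '[[[0,0,0,0],[0,0,0,0],[0,0,0,0],[0,0,0,0],[-0.2,0,0,0],[-0.4,0,0,0],[-0.5,0,0,0],[-0.5,0,0,0],[-0.5,0,0,0],[0,0,0,0],[0,0,0,0]]]' 92 30; python3 - <<'E'
from d import *
st=rep()
im=arm.camera('wrist'); cv2.imwrite('pics/w4.png',im[:,:,::-1])
for r in mounts(im,st,z=.044): print(r)
E
```

```text
time_s: 12.28
position: [0.502, 0.0127, 0.0296]
orientation: [0.705, 0.059, 0.704, -0.059]
force: [-8.2, -0.7, 24.6]
gripper_width: 0.0798
time_s: 13.65
position: [0.5015, 0.0126, 0.1546]
orientation: [0.705, 0.059, 0.705, -0.059]
force: [0.1, 1.1, -0.2]
gripper_width: 0.0919
t 13.65 pos [0.5015 0.0126 0.1546] zhead -9.58 yhead 80.42 tilt 0.01 w 91.9 F [ 0.1  1.1 -0.2] j [ 0.49  0.35 -0.68  1.96  0.27  0.92 -0.5 ]
(array([607.,  94.]), (0.737, 0.0593), (132.4, 74.4), -83.6)
(array([373.,  87.]), (0.5826, 0.0695), (222.5, 177.5), -9.6)
```

View pics/w4.png

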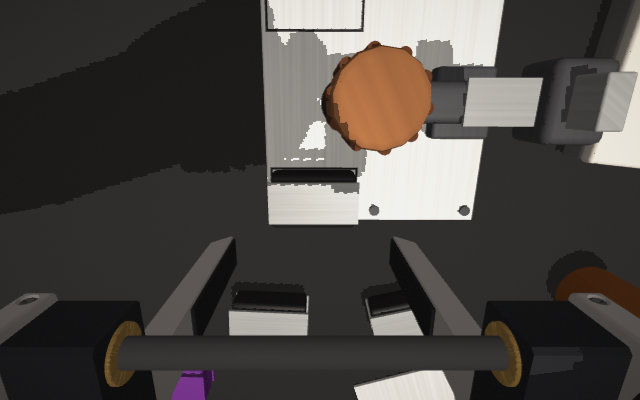

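The mount sits in the right seat outline, top face (268,184)–(358,224). Now to the second mount, with a quick check of the seated position.

```bash
python3 - <<'E'
from d import *
st=rep((0.4332,-0.1138,.13),-104.2)
p=[cast('wrist',c,.044,st) for c in((268,184),(357,184),(358,224),(269,224))]; print(np.round(p,4),np.mean(p,0))
E
```

```text
t 13.7 pos [0.5014 0.0126 0.1543] zhead -9.58 yhead 80.42 tilt 0.04 w 92.0 F [-0.2  0.9  0.6] j [ 0.49  0.35 -0.68  1.96  0.27  0.92 -0.5 ]
turn deg to zhead -104.2 : 94.62
units now-axes [ 0.405 -2.266 -0.769] after-turn axes [ 0.405 -0.585  2.321]
[[ 0.4656  0.0369  0.044 ]
 [ 0.5416  0.0241  0.044 ]
 [ 0.5378 -0.0127  0.044 ]
 [ 0.4589  0.0006  0.044 ]] [0.50100077 0.0122252  0.044     ]
```

Seated at (0.501, 0.012), within 1 mm of the target. On to mount 2.

```bash
python3 -m handwheel '[[[0,-0.45,-0.15,0],[0,-0.45,-0.15,0],[0,-0.45,-0.15,0],[0,-0.45,-0.15,0],[0,-0.46,-0.17,0],[0,0,0,10.5],[0,0,0,10.5],[0,0,0,10.5],[0,0,0,10.5],[0,0,0,10.5],[0,0,0,10.5],[0,0,0,10.5],[0,0,0,10.5],[0,0,0,10.5],[0,0,0,0],[0,0,0,0]]]' 94 30; python3 - <<'E'
from d import *
st=rep((0.4332,-0.1138,.02),-104.2)
im=arm.camera('wrist'); cv2.imwrite('pics/w5.png',im[:,:,::-1])
for r in mounts(im,st): print(r)
E
```

```text
time_s: 15.7
position: [0.4335, -0.1132, 0.1543]
orientation: [-0.436, -0.556, -0.437, 0.557]
force: [0.2, -0.1, -0.1]
gripper_width: 0.0942
t 15.7 pos [ 0.4335 -0.1132  0.1543] zhead -103.81 yhead -13.81 tilt 0.04 w 94.2 F [ 0.2 -0.1 -0.1] j [ 0.55  0.21 -0.4   2.09  0.11  0.87 -1.73]
turn deg to zhead -104.2 : 0.39
units now-axes [2.239 0.    0.011] after-turn axes [ 2.239e+00 -1.000e-03  1.100e-02]
(array([313., 197.]), (0.4353, -0.1131), (78.3, 38.6), -12.7)
(array([ 10., 171.]), (0.5229, 0.1351), (77.8, 26.3), -29.2)
(array([505.,  23.]), (0.5236, -0.2952), (176.5, 58.9), 76.2)
(array([300.,  37.]), (0.5682, -0.1363), (62.9, 42.0), 4.1)
(array([127., 126.]), (0.5534, 0.0575), (190.1, 168.8), 78.0)
(array([33., 16.]), (0.629, 0.0638), (43.6, 25.6), 76.2)
```

View pics/w5.png

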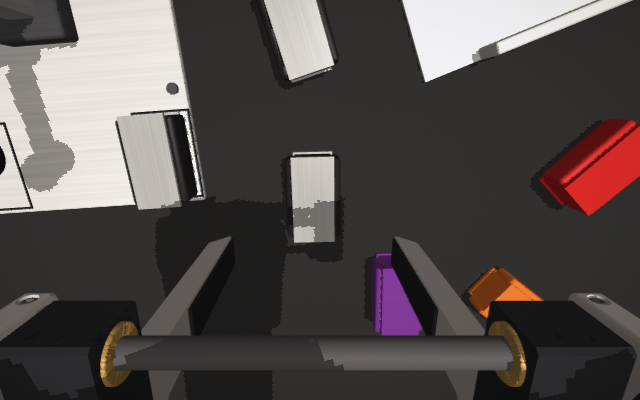

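The mount lies under the tool at (314,198), and purple is clear of the fingers (it ends well nearer the robot). Squeezing.

```bash
python3 -m handwheel '[[[0.45,0,0.01,0],[0.45,0,0,0],[0.45,0,0,0],[0.4,0,0,0],[0.3,0,0,0],[0.17,0,0,0],[0,0,0,0]]]' 94 30; python3 -m handwheel '[[[0,0,0,0],[0,0,0,0],[0,0,0,0],[0,0,0,0],[0,0,0,0],[0,0,0,0],[0,0,0,0],[0,0,0,0]]]' 20 30
```

```text
time_s: 16.62
position: [0.4333, -0.1138, 0.0212]
orientation: [-0.435, -0.557, -0.436, 0.557]
force: [-0.8, -0.5, 0.4]
gripper_width: 0.0941
time_s: 17.62
position: [0.4335, -0.1138, 0.0215]
orientation: [0.435, 0.558, 0.435, -0.557]
force: [-0.2, 1.9, 4.6]
gripper_width: 0.0399
```

This one also gave to 40 mm, so it is sound. Regrip lengthwise for the left seat.

```bash
python3 -m handwheel '[[[0,0,0,0],[0,0,0,0],[0,0,0,0],[-0.4,0,0,0],[-0.5,0,0,0],[0,0,0,-10],[0,0,0,-10],[0,0,0,-10],[0,0,0,-10],[0,0,0,-10],[0,0,0,-10],[0,0,0,-10],[0,0,0,-10],[0,0,0,-10],[0,0,0,0],[0,0,0,0]]]' 92 30; python3 - <<'E'
from d import *
st=rep((0.4334,-0.1138,0.02),-14)
im=arm.camera('wrist'); cv2.imwrite('pics/w6.png',im[:,:,::-1])
for r in mounts(im,st): print(r)
E
```

```text
time_s: 19.62
position: [0.4334, -0.114, 0.0754]
orientation: [0.702, 0.088, 0.702, -0.088]
force: [-0.1, 0.2, -0.5]
gripper_width: 0.0924
t 19.62 pos [ 0.4334 -0.114   0.0754] zhead -14.33 yhead 75.67 tilt 0.01 w 92.4 F [-0.1  0.2 -0.5] j [ 0.81  0.41 -0.72  2.14  0.41  0.73 -0.43]
turn deg to zhead -14 : -0.33
units now-axes [ 0.923  0.003 -0.001] after-turn axes [ 0.923  0.003 -0.001]
(array([314., 223.]), (0.4353, -0.1054), (81.8, 24.1), -14.3)
(array([539., 208.]), (0.579, -0.1348), (82.0, 40.0), 4.1)
(array([453.,  26.]), (0.5423, -0.0158), (183.0, 34.4), -14.3)
```

View pics/w6.png

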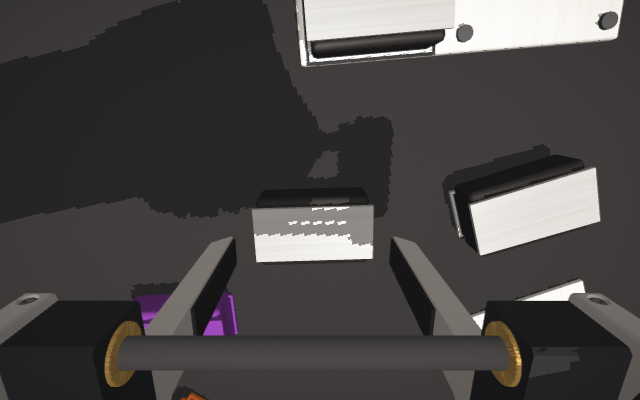

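```bash
python3 - <<'E'
from d import *
st=rep()
print(cast('wrist',(232,292),.036,st),cast('wrist',(236,330),.036,st))
im=cv2.imread('pics/top0.png').astype(int); m=(im[:,:,0]>100)&(im[:,:,1]<90)&(im[:,:,2]>80)
m[:, :300]=0;m[:,450:]=0
print(rect('top',m,.036,amin=50))
E
```

```text
t 19.68 pos [ 0.4334 -0.114   0.0754] zhead -14.28 yhead 75.72 tilt 0.01 w 92.1 F [-0.2 -0.  -0.1] j [ 0.81  0.41 -0.72  2.14  0.41  0.73 -0.43]
[ 0.36627887 -0.14237904  0.036     ] [ 0.35904938 -0.17360597  0.036     ]
[(array([372., 277.]), (0.31, -0.1723), (86.4, 51.3), -12.1)]
```

The nearest purple corner is (0.366, -0.142), clear of the finger at (0.375, -0.10). Grip and lift.

```bash
python3 -m handwheel '[[[0.3,0,0.03,0],[0.3,0,0,0],[0.27,0,0,0],[0.04,0,0,0],[0,0,0,0]]]' 92 30; python3 -m handwheel '[[[0,0,0,0],[0,0,0,0],[0,0,0,0],[0,0,0,0],[0,0,0,0],[0,0,0,0],[-0.4,0,0,0],[-0.5,0,0,0],[-0.5,0,0,0],[-0.5,0,0,0],[-0.5,0,0,0],[-0.5,0,0,0],[-0.5,0,0,0],[-0.5,0,0,0],[0,0,0,0]]]' 60 30;python3 - <<'E'
from d import *
st=rep((0.531,0.182,0.25),-9.6)
E
```

```text
time_s: 20.3
position: [0.4354, -0.1142, 0.021]
orientation: [0.702, 0.087, 0.702, -0.087]
force: [0.3, -1.1, 0.8]
gripper_width: 0.0919
time_s: 22.18
position: [0.4359, -0.1147, 0.2563]
orientation: [0.703, 0.086, 0.701, -0.087]
force: [-0.6, -0.1, -3.5]
gripper_width: 0.0799
t 22.18 pos [ 0.4359 -0.1147  0.2563] zhead -14.1 yhead 75.9 tilt 0.19 w 79.9 F [-0.6 -0.1 -3.5] j [ 1.    0.12 -0.87  1.96  0.1   1.1  -0.15]
turn deg to zhead -9.6 : -4.5
units now-axes [0.099 5.182 0.333] after-turn axes [0.106 5.14  0.739]
```

```bash
python3 -m handwheel '[[[0,0,0,-4.5],[0,0.43,0,0],[0,0.43,0,0],[0,0.43,0,0],[0,0.43,0,0],[0,0.43,0,0],[0,0.43,0,0],[0,0.43,0,0],[0,0.43,0,0],[0,0.43,0,0],[0,0.43,0,0],[0,0.43,0,0],[0,0.41,0,0],[0,0,0.4,0],[0,0,0.34,0],[0,0,0,0],[0,0,0,0]]]' 60 30;python3 - <<'E'
from d import *
st=rep((0.531,0.182,0.03),-9.6)
im=arm.camera('wrist'); cv2.imwrite('pics/w7.png',im[:,:,::-1])
jo=np.array([.5361,.0937]); a=np.radians(-9.6); ex=np.array([np.cos(a),np.sin(a)]); ey=np.array([-np.sin(a),np.cos(a)])
for x,y in((-62,113),(22,113),(22,59),(-62,59),(-66,113),(140,113)): print((x,y),proj('wrist',np.r_[jo+ex*x/1e3+ey*y/1e3,.008],st).round(0))
E
```

```text
time_s: 24.3
position: [0.5295, 0.1826, 0.254]
orientation: [0.704, 0.059, 0.705, -0.059]
force: [-0.2, 0.3, -2.5]
gripper_width: 0.0801
t 24.3 pos [0.5295 0.1826 0.254 ] zhead -9.54 yhead 80.46 tilt 0.07 w 80.1 F [-0.2  0.3 -2.5] j [ 0.36  0.42 -0.97  1.71  0.37  1.2  -0.86]
turn deg to zhead -9.6 : 0.06
units now-axes [ 3.734 -0.004  0.031] after-turn axes [ 3.734 -0.005  0.027]
(-62, 113) [281. 152.]
(22, 113) [348. 152.]
(22, 59) [347. 194.]
(-62, 59) [282. 194.]
(-66, 113) [278. 152.]
(140, 113) [442. 152.]
```

View pics/w7.png

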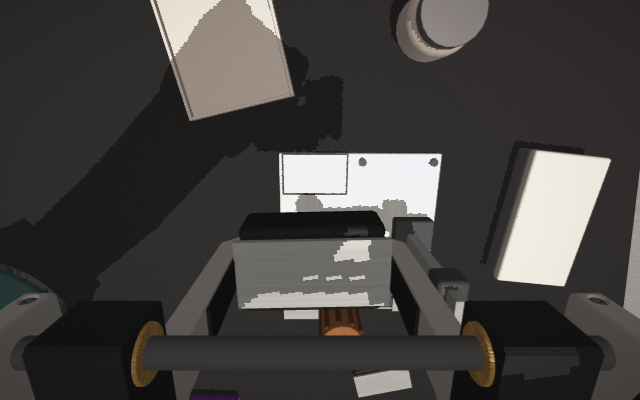

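The seat outline is seen at (282,154)–(348,194), predicted (281,152)–(348,194). Lowering.

```bash
python3 -m handwheel '[[[0.5,0,0.025,0],[0.5,0,0,0],[0.5,0,0,0],[0.5,0,0,0],[0.5,0,0,0],[0.5,0,0,0],[0.4,0,0,0],[0.2,0,0,0],[0.07,0,0,0],[0.04,0,0,0],[0,0,0,0],[0,0,0,0]]]' 60 30
```

```text
time_s: 25.85
position: [0.532, 0.1822, 0.0327]
orientation: [0.705, 0.059, 0.704, -0.059]
force: [0.5, 0.4, -2.7]
gripper_width: 0.08
```

```bash
python3 -m handwheel '[[[0.04,0,0,0],[0.015,0,0,0],[0,0,0,0]]]' 60 30;  python3 -m handwheel '[[[0,0,0,0],[0,0,0,0],[0,0,0,0],[0,0,0,0],[-0.2,0,0,0],[-0.4,0,0,0],[-0.5,0,0,0],[-0.5,0,0,0],[-0.5,0,0,0],[-0.5,0,0,0],[-0.5,0,0,0],[-0.5,0,0,0],[0,0,0,0],[0,0,0,0]]]' 92 30; python3 - <<'E'
from d import *
st=rep((0.579,-.135,.25),-86)
im=arm.camera('wrist'); cv2.imwrite('pics/w8.png',im[:,:,::-1])
im=arm.camera('top'); cv2.imwrite('pics/top8.png',im[:,:,::-1])
E
```

```text
time_s: 26.22
position: [0.5318, 0.1821, 0.0293]
orientation: [0.705, 0.059, 0.705, -0.059]
force: [-2.5, -2.4, 6.4]
gripper_width: 0.0797
time_s: 27.98
position: [0.5315, 0.1819, 0.2448]
orientation: [0.705, 0.059, 0.705, -0.059]
force: [0.3, -0.3, -0.2]
gripper_width: 0.092
t 27.98 pos [0.5315 0.1819 0.2448] zhead -9.57 yhead 80.43 tilt 0.02 w 92.0 F [ 0.3 -0.3 -0.2] j [ 0.36  0.43 -0.96  1.72  0.38  1.19 -0.87]
turn deg to zhead -86 : 76.43
units now-axes [-0.085 -5.077  1.659] after-turn axes [-0.086  0.421  5.324]
```

View pics/w8.png

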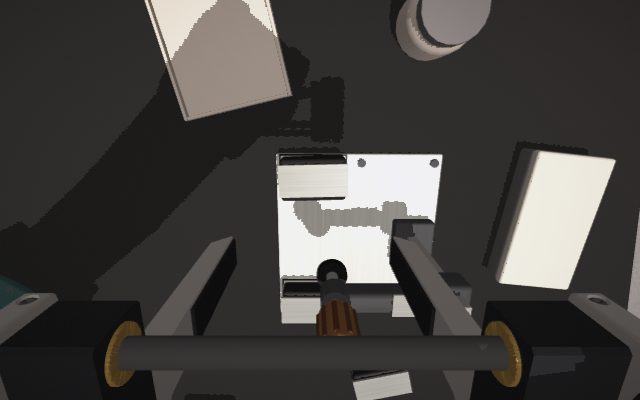

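View pics/top8.png

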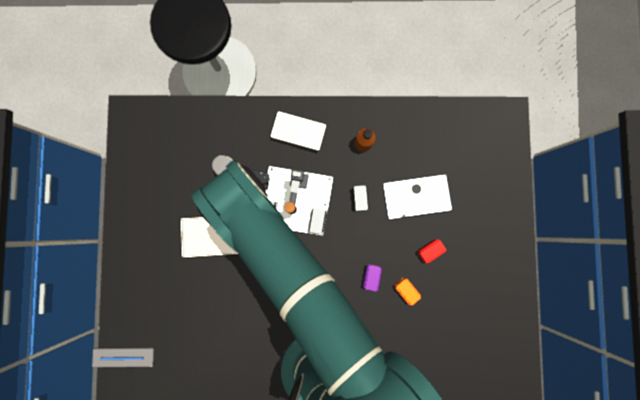

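Both mounts sit inside their outlines: the left one's top is at (313,180) in the wrist view, and both show in the top view. The third is still at (360,198). I'll go to it over the clamp at a safe height.

```bash
python3 -m handwheel '[[[-0.5,0,0,0],[-0.3,-0.3,0.1,0],[0,-0.5,0.17,0],[0,-0.5,0.17,0],[0,-0.5,0.17,0],[0,-0.5,0.17,0],[0,-0.5,0.17,0],[0,-0.5,0.17,0],[0,-0.5,0.17,0],[0,-0.5,0.17,0],[0,-0.5,0.17,0],[0,-0.28,0.03,0],[0,0,0,9.5],[0,0,0,9.5],[0,0,0,9.5],[0,0,0,9.5],[0,0,0,9.5],[0,0,0,9.5],[0,0,0,9.5],[0,0,0,9.9]]]' 94 30; python3 -m handwheel '[[[0.5,0,0,0],[0.5,0,0,0],[0.5,0,0,0],[0.5,0,0,0],[0,0,0,0],[0,0,0,0]]]' 94 30; python3 - <<'E'
from d import *
st=rep((0.579,-.1355,.02),-86)
im=arm.camera('wrist'); cv2.imwrite('pics/w9.png',im[:,:,::-1])
for r in mounts(im,st): print(r)
E
```

```text
time_s: 30.58
position: [0.579, -0.1342, 0.2926]
orientation: [0.516, 0.483, 0.516, -0.483]
force: [-0.7, 0.4, -0.4]
gripper_width: 0.0938
time_s: 31.32
position: [0.5797, -0.1347, 0.174]
orientation: [0.518, 0.482, 0.517, -0.482]
force: [-0.3, -0.8, 1.0]
gripper_width: 0.094
t 31.32 pos [ 0.5797 -0.1347  0.174 ] zhead -85.95 yhead 4.05 tilt 0.05 w 94.0 F [-0.3 -0.8  1. ] j [ 0.63  0.48 -0.6   1.72  0.3   1.04 -1.57]
turn deg to zhead -86 : 0.05
units now-axes [ 2.567 -0.015  0.013] after-turn axes [ 2.567 -0.013  0.013]
(array([162., 232.]), (0.5332, 0.012), (42.2, 18.1), -86.0)
(array([313., 194.]), (0.5795, -0.135), (78.9, 38.9), 4.0)
(array([506., 186.]), (0.5992, -0.3169), (205.6, 110.1), -84.1)
(array([ 89., 159.]), (0.5891, 0.0609), (196.6, 170.0), 80.3)
```

View pics/w9.png

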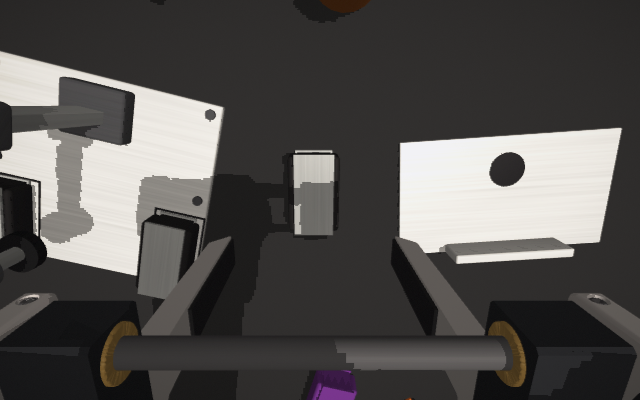

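The third mount is under the tool at (313,194), with finger clearance of about 25 mm to the plate edge and 45 mm to the jig. Squeezing it.

```bash
python3 -m handwheel '[[[0.5,0,0,0],[0.5,0,0,0],[0.5,0,0,0],[0.5,0,0,0],[0.35,0,0,0],[0.2,0,0,0],[0,0,0,0]]]' 94 30; python3 -m handwheel '[[[0,0,0,0],[0,0,0,0],[0,0,0,0],[0,0,0,0],[0,0,0,0],[0,0,0,0],[0,0,0,0],[0,0,0,0]]]' 20 30
```

```text
time_s: 32.25
position: [0.5794, -0.135, 0.0199]
orientation: [0.517, 0.482, 0.517, -0.482]
force: [-0.6, -0.5, 0.2]
gripper_width: 0.0945
time_s: 33.25
position: [0.5793, -0.1351, 0.02]
orientation: [0.517, 0.482, 0.517, -0.482]
force: [-1.1, -0.6, 3.3]
gripper_width: 0.0499
```

It stays at 50 mm, so it is hard. Lift and carry to the tray over the clamp, turning 90° so the wrist keeps within its range. A single mount fits either way round.

```bash
python3 -m handwheel '[[[-0.3,0,0,0],[-0.5,0,0,0],[-0.5,0,0,0],[-0.5,0,0,0],[-0.5,0,0,0],[-0.5,0,0,0],[-0.5,0,0,0],[-0.5,0,0,0],[-0.5,0,0,0],[-0.4,0,0,0],[0,0,0,-10],[0,0,0,-10],[0,0,0,-10],[0,0,0,-10],[0,0,0,-10],[0,0,0,-10],[0,0,0,-10],[0,0,0,-10],[0,0,0,-9.5],[0,0,0,0]]]' 20 30; python3 - <<'E'
from d import *
st=rep((0.451,.3747,.3),3.5)
E
```

```text
time_s: 35.75
position: [0.579, -0.1349, 0.3026]
orientation: [0.707, -0.021, 0.707, 0.022]
force: [-0.1, -0.2, -2.1]
gripper_width: 0.0499
t 35.75 pos [ 0.579  -0.1349  0.3026] zhead 3.49 yhead 93.49 tilt 0.01 w 49.9 F [-0.1 -0.2 -2.1] j [ 0.87  0.44 -0.94  1.57  0.36  1.32 -0.06]
turn deg to zhead 3.5 : -0.01
units now-axes [ 0.044  8.608 -1.613] after-turn axes [ 0.043  8.608 -1.611]
```

```bash
python3 -m handwheel '[[[0,0.5,-0.1,0],[0,0.5,-0.1,0],[0,0.5,-0.1,0],[0,0.5,-0.1,0],[0,0.5,-0.1,0],[0,0.5,-0.1,0],[0,0.5,-0.1,0],[0,0.5,-0.1,0],[0,0.5,-0.1,0],[0,0.5,-0.1,0],[0,0.5,-0.1,0],[0,0.5,-0.1,0],[0,0.5,-0.1,0],[0,0.5,-0.1,0],[0,0.5,-0.1,0],[0,0.5,-0.1,0],[0,0.5,0,0],[0,0.1,0,0],[0,0,0,0],[0,0,0,0]]]' 20 30; python3 - <<'E'
from d import *
st=rep((0.451,.3747,.026),3.5)
im=arm.camera('wrist'); cv2.imwrite('pics/w10.png',im[:,:,::-1])
E
```

```text
time_s: 38.25
position: [0.4522, 0.3731, 0.3021]
orientation: [0.707, -0.021, 0.707, 0.021]
force: [0.6, -0.5, -2.7]
gripper_width: 0.0496
t 38.25 pos [0.4522 0.3731 0.3021] zhead 3.4 yhead 93.4 tilt 0.03 w 49.6 F [ 0.6 -0.5 -2.7] j [ 0.02  0.46 -1.04  1.59  0.4   1.33 -1.01]
turn deg to zhead 3.5 : -0.1
units now-axes [ 4.601  0.03  -0.019] after-turn axes [ 4.601  0.027 -0.018]
```

View pics/w10.png

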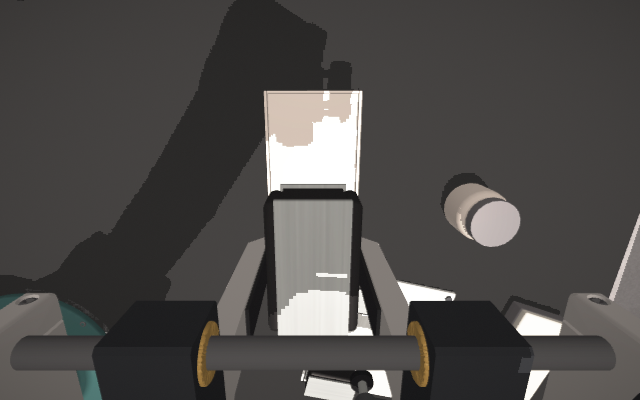

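The tray is aligned under the mount (its sides at columns 265 and 361). Lowering.

```bash
python3 -m handwheel '[[[0.5,0.03,-0.02,0],[0.5,0,0,0],[0.5,0,0,0],[0.5,0,0,0],[0.5,0,0,0],[0.5,0,0,0],[0.5,0,0,0],[0.5,0,0,0],[0.3,0,0,0],[0.15,0,0,0],[0.07,0,0,0],[0,0,0,0],[0,0,0,0]]]' 20 30
```

```text
time_s: 39.92
position: [0.4507, 0.3761, 0.0314]
orientation: [0.707, -0.022, 0.707, 0.022]
force: [-0.1, 0.8, -3.0]
gripper_width: 0.05
```

```bash
python3 -m handwheel '[[[0.06,0,0,0],[0.05,0,0,0],[0,0,0,0]]]' 20 30; python3 -m handwheel '[[[0,0,0,0],[0,0,0,0],[0,0,0,0],[0,0,0,0],[-0.2,0,0,0],[-0.4,0,0,0],[-0.5,0,0,0],[-0.5,0,0,0],[-0.5,0,0,0],[-0.5,0,0,0],[-0.5,0,0,0],[-0.5,0,0,0],[-0.5,0,0,0],[-0.5,0,0,0],[0,0,0,0],[0,0,0,0]]]' 75 30; python3 - <<'E'
from d import *
st=rep((0.50,-.34,.3),8)
im=arm.camera('wrist'); cv2.imwrite('pics/w11.png',im[:,:,::-1])
im=arm.camera('top'); cv2.imwrite('pics/top11.png',im[:,:,::-1])
E
```

```text
time_s: 40.3
position: [0.4504, 0.3758, 0.024]
orientation: [0.707, -0.022, 0.707, 0.022]
force: [-0.3, -0.2, -2.8]
gripper_width: 0.0495
time_s: 42.3
position: [0.4501, 0.3757, 0.3006]
orientation: [0.707, -0.022, 0.707, 0.022]
force: [1.0, 0.2, -0.9]
gripper_width: 0.0753
t 42.3 pos [0.4501 0.3757 0.3006] zhead 3.54 yhead 93.54 tilt 0.02 w 75.3 F [ 1.   0.2 -0.9] j [ 0.02  0.46 -1.04  1.59  0.41  1.33 -1.02]
turn deg to zhead 8 : -4.46
units now-axes [ 1.1000e-02 -1.1956e+01  9.2000e-02] after-turn axes [ 1.0000e-02 -1.1928e+01 -8.3700e-01]
```

View pics/w11.png

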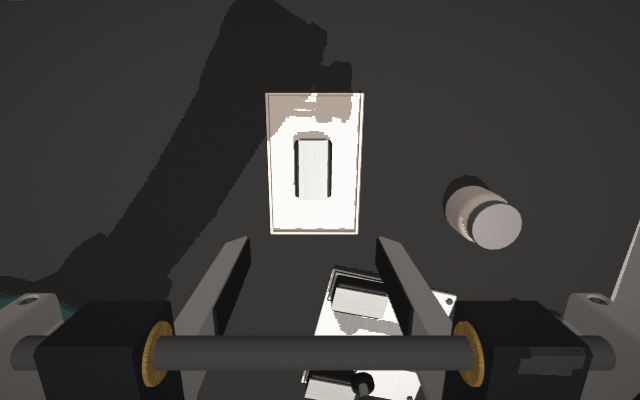

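View pics/top11.png

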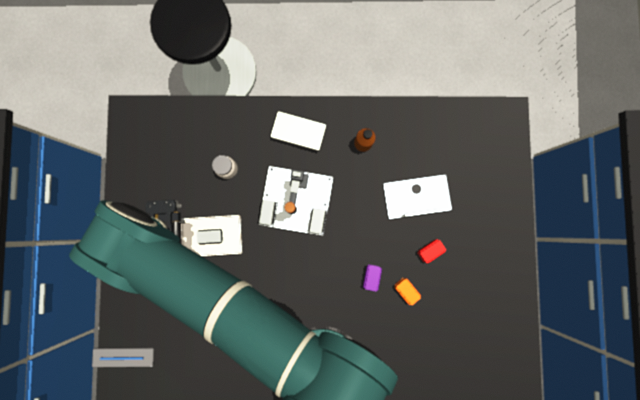

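The hard mount lies in the tray (wrist view (313,168), top view (209,236)), and both seats are filled. The bottle, jar and box are unmoved.

Next is the plate, pinched near the right end of its lip so the gripper body passes beside the handle when the plate goes in from the front, under the pad. First I move above the lip.

```bash
python3 -m handwheel '[[[0,-0.6,0,-4.5],[0,-0.65,0,0],[0,-0.65,0,0],[0,-0.65,0,0],[0,-0.65,0,0],[0,-0.65,0,0],[0,-0.65,0,0],[0,-0.65,0,0],[0,-0.65,0,0],[0,-0.65,0,0],[0,-0.65,0,0],[0,-0.65,0,0],[0,-0.65,0,0],[0,-0.65,0,0],[0,-0.65,0,0],[0,-0.65,0,0],[0,-0.65,0,0],[0,-0.65,0,0],[0,-0.65,0,0],[0,-0.5,-0.5,0]]]' 50 60; python3 -m handwheel '[[[0.5,-0.2,-0.3,0],[0.5,0,0,0],[0.5,0,0,0],[0,0,0,0],[0,0,0,0]]]' 50 60; python3 - <<'E'
from d import *
st=rep((0.536,-.397,.2),8)
im=arm.camera('wrist'); cv2.imwrite('pics/w12.png',im[:,:,::-1])
E
```

```text
time_s: 44.9
position: [0.5257, -0.3895, 0.2988]
orientation: [0.705, -0.049, 0.705, 0.051]
force: [-0.5, -0.2, -1.0]
gripper_width: 0.05
time_s: 45.52
position: [0.5094, -0.4035, 0.2111]
orientation: [0.706, -0.05, 0.705, 0.05]
force: [-0.4, -0.3, -0.0]
gripper_width: 0.0497
t 45.52 pos [ 0.5094 -0.4035  0.2111] zhead 8.04 yhead 98.04 tilt 0.03 w 49.7 F [-0.4 -0.3 -0. ] j [ 1.2   0.61 -0.85  1.53  0.48  1.22  0.41]
turn deg to zhead 8 : 0.04
units now-axes [0.185 0.045 0.454] after-turn axes [0.185 0.045 0.454]
```

View pics/w12.png

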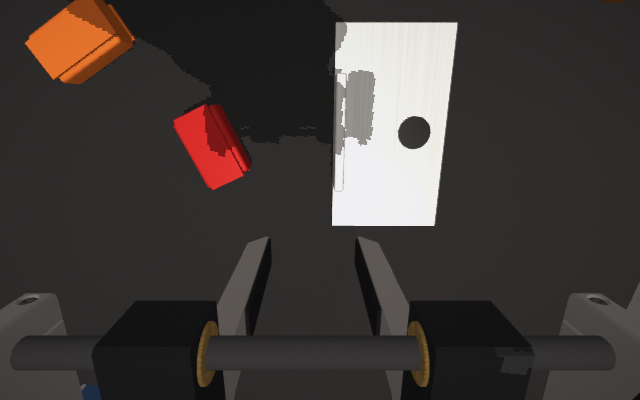

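The lip's top strip runs from (341,73) to (340,191), and the mark is at (414,132). Measuring.

```bash
python3 - <<'E'
from d import *
st=rep()
im=cv2.imread('pics/w12.png')
m=np.zeros(im.shape[:2],np.uint8); m[100:165,390:440]=(im[100:165,390:440].min(2)<110)
ys,xs=np.nonzero(m); mk=cast('wrist',(xs.mean(),ys.mean()),.004,st); print('mark',xs.mean(),ys.mean(),mk)
a=cast('wrist',(341,73),.034,st); b=cast('wrist',(340,191),.034,st); c=(a+b)/2
print('lip',a,b,np.linalg.norm(a-b),c,'dist',np.linalg.norm(c[:2]-mk[:2]))
v=a-b; print('head of plate y-90',np.degrees(np.arctan2(v[1],v[0]))-90,'mark dir',np.degrees(np.arctan2(*(mk-c)[1::-1])))
w=np.array([cast('wrist',p,.004,st)[:2] for p in((335,22),(457,23),(435,225),(332,225))]); print(w.round(4),np.linalg.norm(w-np.roll(w,1,0),axis=1),w.mean(0))
crop=im[50:240,310:470]; cv2.imwrite('pics/w12z.png',cv2.resize(crop,(480,570),interpolation=cv2.INTER_CUBIC))
E
```

```text
t 45.58 pos [ 0.5096 -0.4036  0.2114] zhead 8.03 yhead 98.03 tilt 0.07 w 50.3 F [ 0.8 -0.1  0. ] j [ 1.2   0.61 -0.85  1.53  0.48  1.22  0.41]
mark 413.8918918918919 132.15724815724815 [ 0.61385978 -0.33414591  0.004     ]
lip [ 0.52084946 -0.2874606   0.034     ] [ 0.5394031  -0.40538475  0.034     ] 0.11937479747978652 [ 0.53012628 -0.34642267  0.034     ] dist 0.08462870976821008
head of plate y-90 8.941354230703965 mark dir 8.341111115320196
[[ 0.5089 -0.2375]
 [ 0.6326 -0.2209]
 [ 0.6646 -0.4389]
 [ 0.5405 -0.4564]] [0.22115183 0.12480724 0.22030685 0.12532658] [ 0.58660904 -0.33840984]
```

View pics/w12z.png

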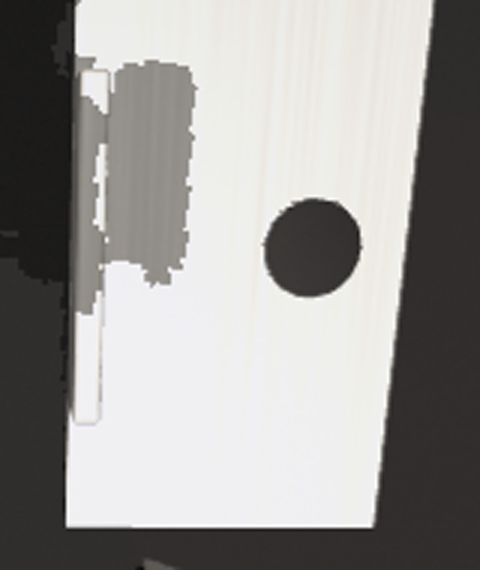

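All sizes check: lip 119 mm, mark distance 85 mm, plate 221x125 mm, heading about 8.4°. The grip point is (0.538, -0.401), near the right end of the lip.

```bash
python3 - <<'E'
from d import *
st=rep((0.538,-.4008,.021),8.4)
E
```

```text
t 45.58 pos [ 0.5096 -0.4036  0.2114] zhead 8.03 yhead 98.03 tilt 0.07 w 50.3 F [ 0.8 -0.1  0. ] j [ 1.2   0.61 -0.85  1.53  0.48  1.22  0.41]
turn deg to zhead 8.4 : -0.37
units now-axes [ 3.174 -0.018  0.473] after-turn axes [ 3.174 -0.024  0.476]
```

```bash
python3 -m handwheel '[[[0.4,-0.02,0.24,-0.4],[0.5,0,0.236,0],[0.5,0,0,0],[0.5,0,0,0],[0.4,0,0,0],[0.3,0,0,0],[0.3,0,0,0],[0.2,0,0,0],[0.05,0,0,0],[0,0,0,0],[0,0,0,0]]]' 50 60; python3 -m handwheel '[[[0,0,0,0],[0,0,0,0],[0,0,0,0],[0,0,0,0],[0,0,0,0],[0,0,0,0]]]' 3 60; python3 -m handwheel '[[[-0.1,0,0,0],[-0.2,0,0,0],[-0.3,0,0,0],[-0.3,0,0,0],[-0.3,0,0,0],[-0.2,0,0,0],[0,0,0,0],[0,0,0,0]]]' 3 60; python3 - <<'E'
from d import *
st=rep()
im=arm.camera('wrist'); cv2.imwrite('pics/w13.png',im[:,:,::-1])
im=arm.camera('scene')[90:240,190:390,::-1]; cv2.imwrite('pics/s13.png',cv2.resize(im,(800,600),interpolation=cv2.INTER_CUBIC))
E
```

```text
time_s: 46.95
position: [0.5377, -0.4009, 0.0218]
orientation: [0.705, -0.052, 0.705, 0.052]
force: [0.7, 0.8, -0.0]
gripper_width: 0.0496
time_s: 47.7
position: [0.5374, -0.4006, 0.0211]
orientation: [0.705, -0.052, 0.705, 0.052]
force: [0.5, -0.0, -0.9]
gripper_width: 0.0095
time_s: 48.7
position: [0.537, -0.4005, 0.1045]
orientation: [0.705, -0.052, 0.705, 0.052]
force: [0.3, -0.7, -4.6]
gripper_width: 0.0094
t 48.7 pos [ 0.537  -0.4005  0.1045] zhead 8.42 yhead 98.42 tilt 0.05 w 9.4 F [ 0.3 -0.7 -4.6] j [ 1.11  0.75 -0.78  1.56  0.58  1.07  0.33]
```

View pics/w13.png

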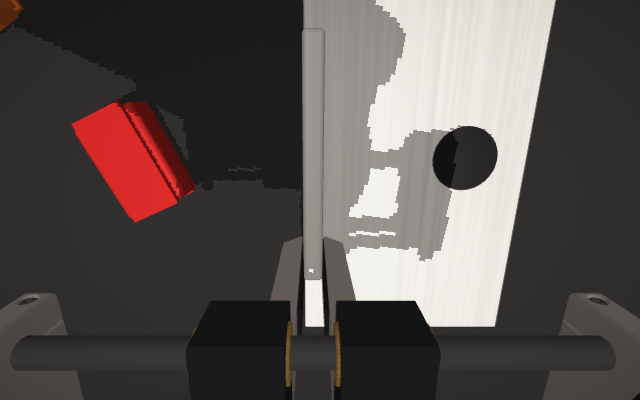

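View pics/s13.png

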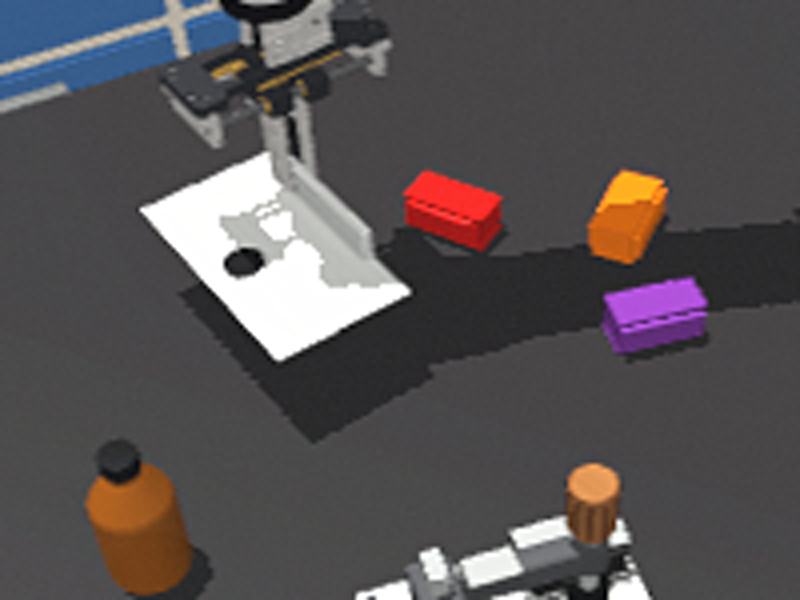

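The plate is held (lip 9.4 mm between the fingers) and looks level. I'll verify with the mark at (465,158) and plan the move to the front of the jig.

```bash
python3 - <<'E'
from d import *
st=rep()
r=rot(st['orientation'])
p=cast('wrist',(465,158),st['position'][2]-.017,st)
print('mark rel tool (mm)',(r.T@(p-st['position'])*1e3).round(1))
for c in((303,0),(304,326),(495,326)): print((r.T@(cast('wrist',c,st['position'][2]-.017,st)-st['position'])*1e3).round(1))
jo=np.array([.5361,.0937]); a=np.radians(-9.6); ex=np.array([np.cos(a),np.sin(a)]); ey=np.array([-np.sin(a),np.cos(a)])
for dx in (-70,-5):
  t=jo+ex*(dx-85)/1e3+ey*(-5-55)/1e3; print(dx,t,np.linalg.norm(t)); rep(np.r_[t,.105],-9.6)
E
```

```text
t 48.8 pos [ 0.5371 -0.4005  0.1044] zhead 8.42 yhead 98.42 tilt 0.06 w 9.7 F [ 0.7 -0.2 -3.7] j [ 1.11  0.75 -0.78  1.56  0.58  1.07  0.33]
mark rel tool (mm) [17.  55.3 84.8]
[ 17.1 133.3  -5.3]
[ 17.  -55.5  -6.2]
[ 16.9 -55.4 119.3]
-70 [0.37326449 0.06038939] 0.3781180476180915
t 48.8 pos [ 0.5371 -0.4005  0.1044] zhead 8.42 yhead 98.42 tilt 0.06 w 9.7 F [ 0.7 -0.2 -3.7] j [ 1.11  0.75 -0.78  1.56  0.58  1.07  0.33]
turn deg to zhead -9.6 : 18.02
units now-axes [-3.000e-03  7.998e+00 -1.576e+00] after-turn axes [-0.01   7.118 -3.973]
-5 [0.43735423 0.04954942] 0.4401520983050327
t 48.8 pos [ 0.5371 -0.4005  0.1044] zhead 8.42 yhead 98.42 tilt 0.06 w 9.7 F [ 0.7 -0.2 -3.7] j [ 1.11  0.75 -0.78  1.56  0.58  1.07  0.33]
turn deg to zhead -9.6 : 18.02
units now-axes [-4.000e-03  7.663e+00 -5.460e-01] after-turn axes [-0.01   7.118 -2.89 ]
```

The plate is level: the mark sits 55.3/84.8 mm from the tool, as gripped. Turn 18°, back towards the robot, then left to the jig's front.

```bash
python3 -m handwheel '[[[0,0,0,6],[0,0,0,6],[0,0,0,6],[0,0.1,-0.3,0],[0,0.2,-0.4,0],[0,0.3,-0.4,0],[0,0.3,-0.4,0],[0,0.4,-0.4,0],[0,0.4,-0.4,0],[0,0.4,-0.4,0],[0,0.4,-0.4,0],[0,0.4,-0.4,0],[0,0.4,-0.3,0],[0,0.4,-0.17,0],[0,0.4,0,0],[0,0.4,0,0],[0,0.4,0,0],[0,0.3,0,0],[0,0.1,0,0],[0,0,0,0]]]' 3 60; python3 - <<'E'
from d import *
st=rep((.3733,.0604,.1),-9.6)
E
```

```text
time_s: 51.3
position: [0.3556, -0.0472, 0.1051]
orientation: [0.705, 0.059, 0.705, -0.059]
force: [0.2, -0.5, -4.8]
gripper_width: 0.0094
t 51.3 pos [ 0.3556 -0.0472  0.1051] zhead -9.53 yhead 80.47 tilt 0.01 w 9.4 F [ 0.2 -0.5 -4.8] j [ 0.98  0.23 -1.    2.31  0.29  0.73 -0.39]
turn deg to zhead -9.6 : 0.07
units now-axes [ 0.086  1.818 -0.005] after-turn axes [ 0.086  1.818 -0.008]
```

```bash
python3 -m handwheel '[[[0,0.3,0,0],[0.05,0.4,0,0],[0.1,0.4,0,0],[0.1,0.4,0,0],[0,0.3,0,0],[0,0.02,0,0],[0,0,0,0],[0,0,0,0]]]' 3 60; python3 - <<'E'
from d import *
st=rep((.4374,.0495,.09),-9.6)
im=arm.camera('wrist'); cv2.imwrite('pics/w14.png',im[:,:,::-1])
im=arm.camera('scene')[150:300,250:400,::-1]; cv2.imwrite('pics/s14.png',cv2.resize(im,(600,600),interpolation=cv2.INTER_CUBIC))
r=rot(st['orientation'])
E
```

```text
time_s: 52.3
position: [0.3736, 0.0594, 0.0901]
orientation: [0.705, 0.059, 0.705, -0.06]
force: [0.3, 0.3, -3.9]
gripper_width: 0.0092
t 52.3 pos [0.3736 0.0594 0.0901] zhead -9.66 yhead 80.34 tilt 0.02 w 9.2 F [ 0.3  0.3 -3.9] j [ 0.65  0.32 -0.98  2.28  0.4   0.72 -0.79]
turn deg to zhead -9.6 : -0.06
units now-axes [0.002 0.016 1.077] after-turn axes [0.002 0.015 1.077]
```

View pics/w14.png

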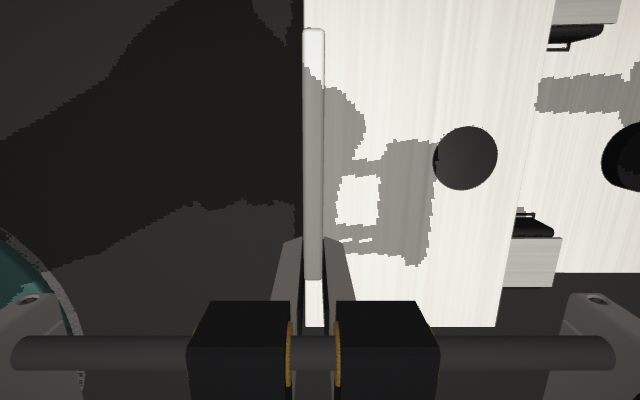

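View pics/s14.png

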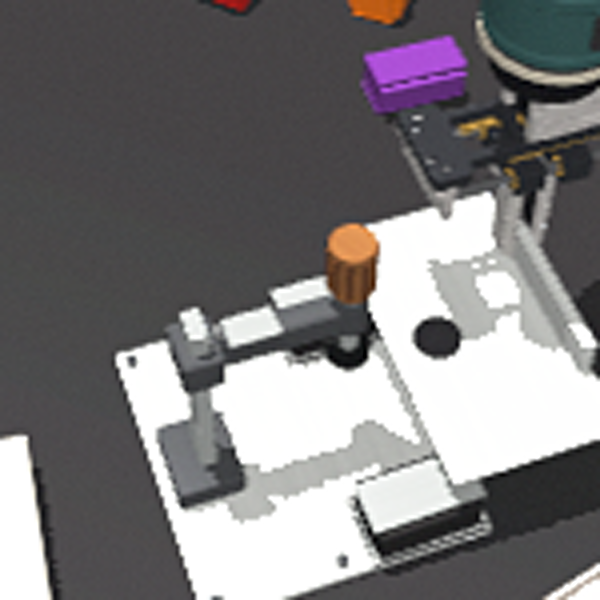

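The mark (465,158) is lined up ahead of the pad (630,157). The plate is above the mounts and below the pad. Sliding it in.

```bash
python3 -m handwheel '[[[0,0,0.15,0],[0,0,0.2,0],[0,0,0.2,0],[0,0,0.2,0],[0,0,0.15,0],[0,0,0.1,0],[0,0,0.08,0],[0,0,0,0],[0,0,0,0]]]' 3 60; python3 - <<'E'
from d import *
st=rep((.4374,.0495,.066),-9.6)
im=arm.camera('wrist'); cv2.imwrite('pics/w15.png',im[:,:,::-1])
im=arm.camera('scene')[150:300,250:400,::-1]; cv2.imwrite('pics/s15.png',cv2.resize(im,(600,600),interpolation=cv2.INTER_CUBIC))
E
```

```text
time_s: 53.52
position: [0.4373, 0.0495, 0.0901]
orientation: [0.705, 0.059, 0.705, -0.059]
force: [-0.2, -0.9, -4.1]
gripper_width: 0.0095
t 53.52 pos [0.4373 0.0495 0.0901] zhead -9.57 yhead 80.43 tilt 0.01 w 9.5 F [-0.2 -0.9 -4.1] j [ 0.6   0.42 -0.91  2.14  0.48  0.79 -0.78]
turn deg to zhead -9.6 : 0.03
units now-axes [0.402 0.001 0.002] after-turn axes [0.402 0.001 0.002]
```

View pics/w15.png

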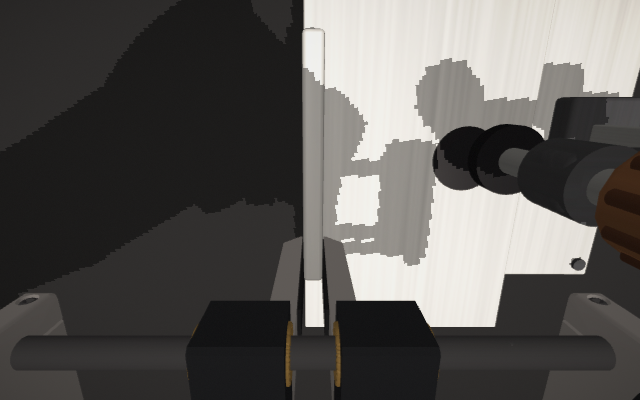

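View pics/s15.png

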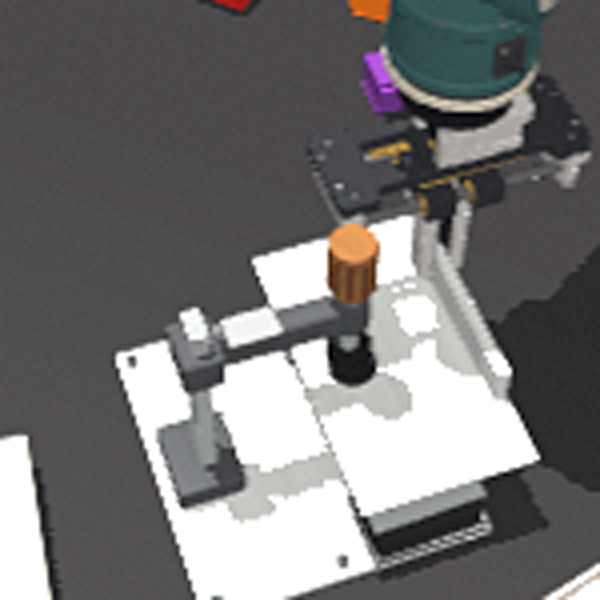

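No contact and clear of the handle. Lowering the plate onto the mounts.

```bash
python3 -m handwheel '[[[0.1,0,0,0],[0.1,0,0,0],[0.1,0,0,0],[0.08,0,0,0],[0.03,0,0,0],[0,0,0,0],[0,0,0,0]]]' 3 60
```

```text
time_s: 54.5
position: [0.4376, 0.0495, 0.0657]
orientation: [0.705, 0.059, 0.705, -0.059]
force: [-0.5, -0.1, -3.7]
gripper_width: 0.0096
```

```bash
python3 -m handwheel '[[[0.02,0,0,0],[0,0,0,0]]]' 3 60; python3 -m handwheel '[[[0,0,0,0],[0,0,0,0],[0,0,0,0],[0,0,0,0]]]' 40 60;  python3 -m handwheel '[[[-0.2,0,0,0],[-0.3,0,0,0],[-0.4,0,0,0],[-0.5,0,0,0],[-0.5,0,0,0],[-0.5,0,0,0],[-0.5,0,0,0],[0,0,0,0],[0,0,0,0]]]' 40 60; python3 - <<'E'
from d import *
st=rep()
im=arm.camera('wrist'); cv2.imwrite('pics/w16.png',im[:,:,::-1])
im=arm.camera('scene')[150:300,250:400,::-1]; cv2.imwrite('pics/s16.png',cv2.resize(im,(600,600),interpolation=cv2.INTER_CUBIC))
E
```

```text
time_s: 54.75
position: [0.4376, 0.0495, 0.0648]
orientation: [0.705, 0.059, 0.705, -0.059]
force: [-7.5, -1.5, 14.3]
gripper_width: 0.0096
time_s: 55.25
position: [0.4375, 0.0495, 0.0643]
orientation: [0.705, 0.059, 0.705, -0.059]
force: [0.0, 0.2, 0.2]
gripper_width: 0.0398
time_s: 56.38
position: [0.4372, 0.0493, 0.2381]
orientation: [0.705, 0.059, 0.705, -0.059]
force: [-0.1, -0.6, 0.8]
gripper_width: 0.0399
t 56.38 pos [0.4372 0.0493 0.2381] zhead -9.59 yhead 80.41 tilt 0.03 w 39.9 F [-0.1 -0.6  0.8] j [ 0.84  0.16 -1.1   2.    0.16  1.07 -0.5 ]
```

View pics/w16.png

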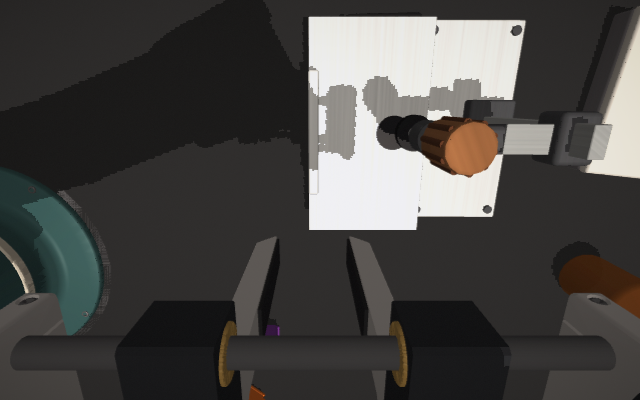

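View pics/s16.png

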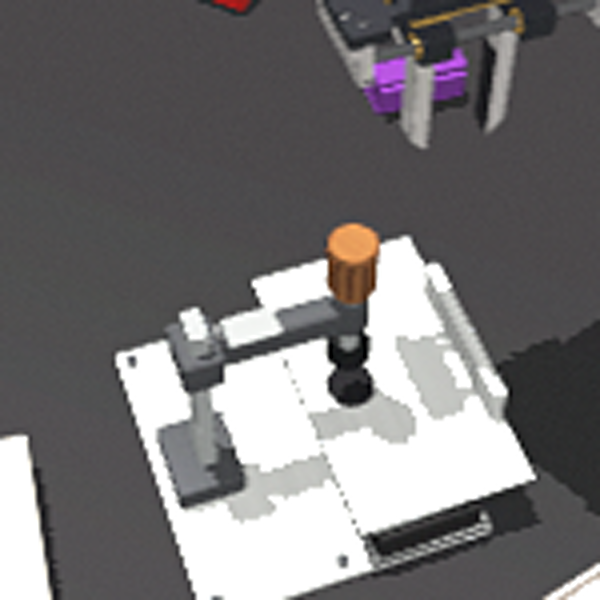

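The plate lies level, with the mark visible just in front of the pad. I'll check its pose, and triangulate the handle top and push spot using the wrist and scene views.

```bash
python3 - <<'E'
from d import *
st=rep()
w=np.array([cast('wrist',p,.048,st)[:2] for p in((309,16),(437,16),(417,230),(309,230))]); c=w.mean(0)
print(np.linalg.norm(w-np.roll(w,1,0),axis=1),c)
jo=np.array([.5361,.0937]); a=np.radians(-9.6); ex=np.array([np.cos(a),np.sin(a)]); ey=np.array([-np.sin(a),np.cos(a)])
v=(w[0]-w[3]); h=np.degrees(np.arctan2(v[1],v[0]))-90; print('plate head',h)
hr=np.radians(h); mk=c+.0275*np.array([np.cos(hr),np.sin(hr)])
print('mark in jig mm',(mk-jo)@ex*1e3,(mk-jo)@ey*1e3)
def ray(name,uv):
    m=CAM[name]; d=np.array([(uv[0]-m['cx'])/m['fx'],(uv[1]-m['cy'])/m['fy'],1.])
    if name=='wrist':
        T=m['tool_from_camera']; R_=rot(st['orientation']); return R_@T[:3,3]+st['position'],R_@T[:3,:3]@d
    C=np.linalg.inv(m['camera_from_world']); return C[:3,3],C[:3,:3]@d
def tri(*ob):
    A=[];b=[]
    for n,uv in ob:
        o,d=ray(n,uv); d/=np.linalg.norm(d); P=np.eye(3)-np.outer(d,d); A.append(P); b.append(P@o)
    x,res,_,_=np.linalg.lstsq(np.vstack(A),np.hstack(b),rcond=None); return x,np.sqrt(res)
def j(p): return (p[:2]-jo)@ex*1e3,(p[:2]-jo)@ey*1e3,p[2]*1e3
x,r=tri(('wrist',(470,148)),('scene',(250+354/4,150+242/4))); print('handle top jig',j(x),r)
x,r=tri(('wrist',(527,139)),('scene',(250+250/4,150+329/4))); print('push spot jig',j(x),r)
E
python3 - <<'E'
import cv2
im=cv2.imread('pics/w16.png')[80:200,370:630]; cv2.imwrite('pics/w16z.png',cv2.resize(im,(780,360),interpolation=cv2.INTER_CUBIC))
E
```

```text
t 56.48 pos [0.4371 0.0495 0.2378] zhead -9.57 yhead 80.43 tilt 0.07 w 40.3 F [-0.2 -0.6 -0. ] j [ 0.84  0.16 -1.1   2.    0.16  1.07 -0.5 ]
[0.22209095 0.12398024 0.22198991 0.12564915] [0.50318371 0.09422316]
plate head -9.751382693858432
mark in jig mm -5.042678746917413 -5.04623415081222
handle top jig (np.float64(-0.7682602152635107), np.float64(0.3015211673316106), np.float64(214.5384153216968)) [0.0004601]
push spot jig (np.float64(68.61044862120958), np.float64(0.03850341138411546), np.float64(155.3774426552771)) [0.00134767]
```

View pics/w16z.png

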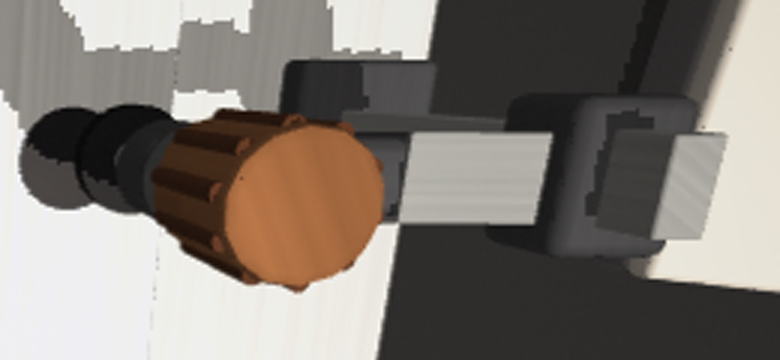

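The plate's mark is at jig (-5, -5) mm and its heading is -9.75°, so it is well placed. The handle top (214.5 mm) and arm face (155.4 mm) both give a jaw position of about 0.0135, so the pad has about 48 mm to go. Moving above the push spot at (0.603, 0.082) with the fingers shut.

```bash
python3 -m handwheel '[[[-0.4,0,0,0],[-0.1,0.2,0.3,0],[0,0.3,0.4,0],[0,0.3,0.4,0],[0,0.12,0.4,0],[0,0.1,0.4,0],[0,0,0.4,0],[0,0,0.3,0],[0,0,0.1,0],[0,0,0,0],[0,0,0,0]]]' 0 60; python3 - <<'E'
from d import *
st=rep((.6031,.0824,.175),-9.6)
E
```

```text
time_s: 57.85
position: [0.6069, 0.0831, 0.2683]
orientation: [0.705, 0.059, 0.705, -0.059]
force: [-0.1, 0.6, 0.9]
gripper_width: 0.0004
t 57.85 pos [0.6069 0.0831 0.2683] zhead -9.55 yhead 80.45 tilt 0.01 w 0.4 F [-0.1  0.6  0.9] j [ 0.5   0.52 -0.98  1.57  0.45  1.29 -0.7 ]
turn deg to zhead -9.6 : 0.05
units now-axes [ 1.555 -0.022 -0.06 ] after-turn axes [ 1.555 -0.023 -0.06 ]
```

```bash
python3 -m handwheel '[[[0.2,-0.02,-0.06,0],[0.4,0,0,0],[0.4,0,0,0],[0.3,0,0,0],[0.2,0,0,0],[0.05,0,0,0],[0,0,0,0],[0,0,0,0]]]' 0 60; python3 - <<'E'
from d import *
st=rep((.6031,.0824,.125),-9.6)
im=arm.camera('scene')[150:300,250:400,::-1]; cv2.imwrite('pics/s17.png',cv2.resize(im,(600,600),interpolation=cv2.INTER_CUBIC))
E
```

```text
time_s: 58.85
position: [0.604, 0.0824, 0.1759]
orientation: [0.705, 0.059, 0.704, -0.059]
force: [0.3, -0.1, 0.4]
gripper_width: 0.0001
t 58.85 pos [0.604  0.0824 0.1759] zhead -9.58 yhead 80.42 tilt 0.05 w 0.1 F [ 0.3 -0.1  0.4] j [ 0.47  0.6  -0.93  1.67  0.53  1.13 -0.76]
turn deg to zhead -9.6 : 0.02
units now-axes [ 0.849 -0.002 -0.015] after-turn axes [ 0.849 -0.002 -0.015]
```

View pics/s17.png

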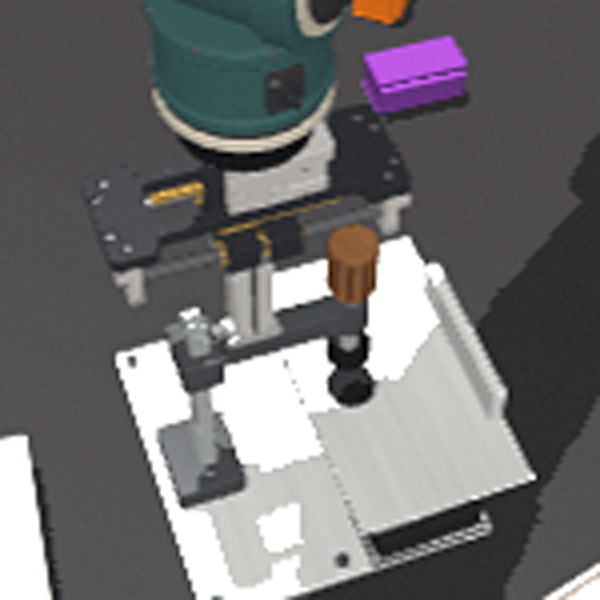

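The closed fingers stand over the bright plate on the arm. Pressing down in small steps.

```bash
python3 -m handwheel '[[[0.06,0,0,0],[0.06,0,0,0],[0.06,0,0,0],[0.06,0,0,0],[0.06,0,0,0]]]' 0 60;python3 -m handwheel '[[[0.06,0,0,0],[0.06,0,0,0],[0.06,0,0,0],[0.06,0,0,0],[0.06,0,0,0],[0.06,0,0,0]]]' 0 60
```

```text
time_s: 59.52
position: [0.6039, 0.0823, 0.1574]
orientation: [0.705, 0.059, 0.704, -0.059]
force: [-0.8, -0.2, 5.6]
gripper_width: 0.0005
time_s: 60.28
position: [0.6039, 0.0823, 0.1358]
orientation: [0.705, 0.059, 0.704, -0.059]
force: [-0.5, -0.4, 6.0]
gripper_width: 0.0004
```

```bash
python3 -m handwheel '[[[0.05,0,0,0],[0.05,0,0,0],[0.04,0,0,0],[0.03,0,0,0]]]' 0 60;python3 -m handwheel '[[[0.02,0,0,0],[0.02,0,0,0]]]' 0 60;python3 -m handwheel '[[[0.015,0,0,0],[0.015,0,0,0]]]' 0 60
```

```text
time_s: 60.78
position: [0.6039, 0.0823, 0.1256]
orientation: [0.705, 0.059, 0.704, -0.059]
force: [-0.4, 0.5, 5.2]
gripper_width: 0.0004
time_s: 61.02
position: [0.6039, 0.0823, 0.1233]
orientation: [0.705, 0.059, 0.704, -0.059]
force: [-0.6, 0.2, 5.3]
gripper_width: 0.0
time_s: 61.28
position: [0.604, 0.0823, 0.1216]
orientation: [0.705, 0.059, 0.704, -0.059]
force: [-2.1, -0.9, 11.4]
gripper_width: 0.0001
```

Force jumped, so the pad has met the plate at a TCP height of about 0.122. Now a couple of millimetres further to tilt the arm.

```bash
python3 -m handwheel '[[[0.01,0,0,0],[0.01,0,0,0],[0,0,0,0]]]' 0 60;python3 -m handwheel '[[[0.01,0,0,0],[0,0,0,0]]]' 0 60
```

```text
time_s: 61.65
position: [0.6041, 0.0823, 0.1211]
orientation: [0.705, 0.059, 0.704, -0.059]
force: [-5.4, -3.3, 18.0]
gripper_width: 0.0006
time_s: 61.9
position: [0.6042, 0.0823, 0.1208]
orientation: [0.705, 0.059, 0.704, -0.059]
force: [-6.7, -3.5, 21.2]
gripper_width: 0.0006
```

```bash
python3 -m handwheel '[[[0.01,0,0,0],[0.01,0,0,0],[0,0,0,0]]]' 0 60;python3 -m handwheel '[[[0.01,0,0,0],[0.01,0,0,0],[0,0,0,0]]]' 0 60;  python3 - <<'E'
from d import *
st=rep()
im=arm.camera('scene')[150:300,250:400,::-1]; cv2.imwrite('pics/s18.png',cv2.resize(im,(600,600),interpolation=cv2.INTER_CUBIC))
E
```

```text
time_s: 62.28
position: [0.6043, 0.0823, 0.12]
orientation: [0.705, 0.059, 0.704, -0.059]
force: [-8.1, -3.2, 29.3]
gripper_width: 0.0004
time_s: 62.65
position: [0.6045, 0.0824, 0.1192]
orientation: [0.705, 0.059, 0.704, -0.059]
force: [-8.7, -5.3, 33.9]
gripper_width: 0.0001
t 62.65 pos [0.6045 0.0824 0.1192] zhead -9.59 yhead 80.41 tilt 0.13 w 0.1 F [-8.7 -5.3 33.9] j [ 0.44  0.67 -0.88  1.72  0.59  1.04 -0.81]
```

View pics/s18.png

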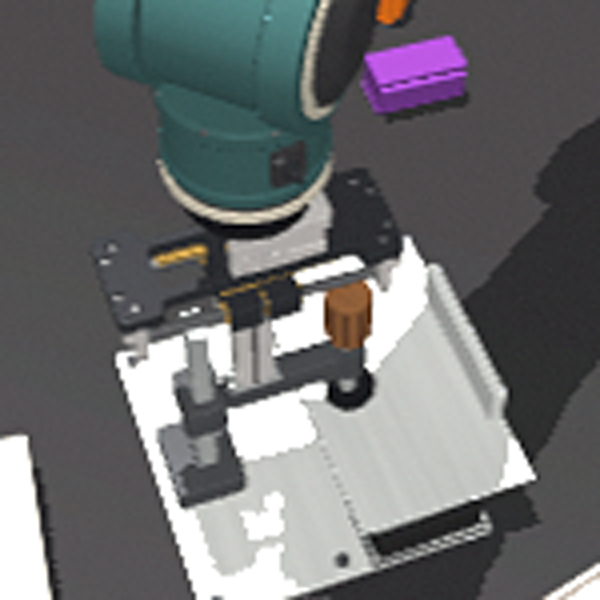

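The pad is on the plate and the arm is tilting; I went about 2.6 mm beyond contact. Lifting off now to check it stays bound.

```bash
python3 -m handwheel '[[[-0.03,0,0,0],[-0.1,0,0,0],[-0.3,0,0,0],[-0.4,0,0,0],[-0.5,0,0,0],[-0.5,0,0,0],[-0.5,0,0,0],[0,0,-0.3,0],[0,0,-0.4,0],[0,0,-0.4,0],[0,0,-0.3,0],[0,0,0,0],[0,0,0,0]]]' 0 60;  python3 - <<'E'
from d import *
st=rep()
im=arm.camera('scene')[150:300,250:400,::-1]; cv2.imwrite('pics/s19.png',cv2.resize(im,(600,600),interpolation=cv2.INTER_CUBIC))
im=arm.camera('wrist'); cv2.imwrite('pics/w19.png',im[:,:,::-1])
E
```

```text
time_s: 64.32
position: [0.5215, 0.096, 0.2574]
orientation: [0.705, 0.059, 0.704, -0.059]
force: [-0.3, 0.2, 0.1]
gripper_width: 0.0005
t 64.33 pos [0.5215 0.096  0.2574] zhead -9.61 yhead 80.39 tilt 0.03 w 0.5 F [-0.3  0.2  0.1] j [ 0.61  0.38 -1.06  1.78  0.35  1.19 -0.72]
```

View pics/s19.png

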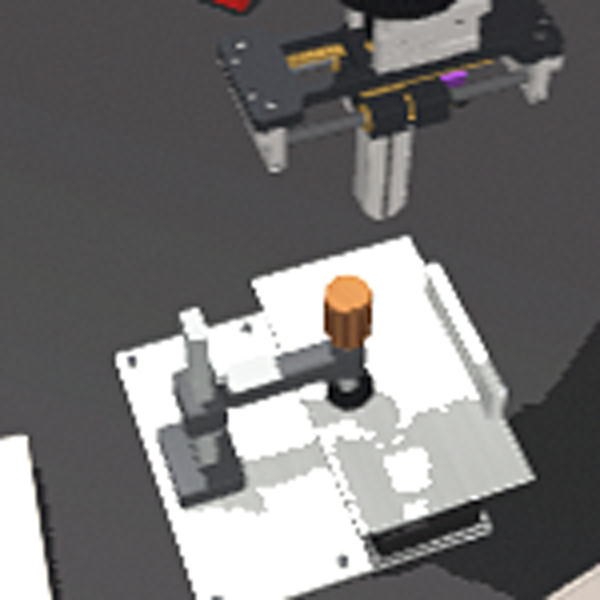

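View pics/w19.png

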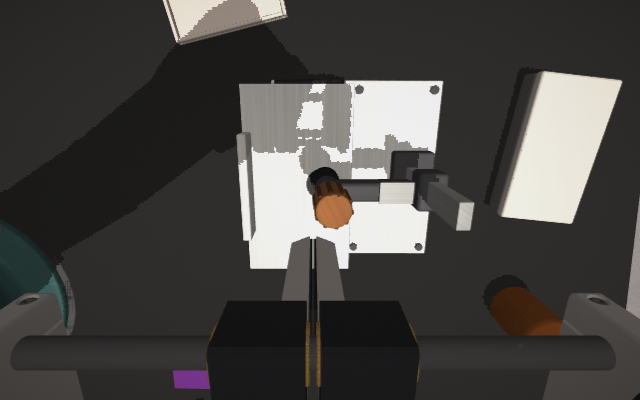

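It stays down and bound. Measuring the handle's axis for the grip, and cross-checking the tilt.

```bash
cat > t.py <<'E'
from d import *
jo=np.array([.5361,.0937]); a=np.radians(-9.6); ex=np.array([np.cos(a),np.sin(a)]); ey=np.array([-np.sin(a),np.cos(a)])
def ray(name,uv,st):
    m=CAM[name]; d=np.array([(uv[0]-m['cx'])/m['fx'],(uv[1]-m['cy'])/m['fy'],1.])
    if name=='wrist':
        T=m['tool_from_camera']; R_=rot(st['orientation']); return R_@T[:3,3]+st['position'],R_@T[:3,:3]@d
    C=np.linalg.inv(m['camera_from_world']); return C[:3,3],C[:3,:3]@d
def tri(st,*ob):
    A=[];b=[]
    for n,uv in ob:
        o,d=ray(n,uv,st); d/=np.linalg.norm(d); P=np.eye(3)-np.outer(d,d); A.append(P); b.append(P@o)
    x,res,_,_=np.linalg.lstsq(np.vstack(A),np.hstack(b),rcond=None); return x,np.sqrt(res)
def j(p): return np.round([(p[:2]-jo)@ex*1e3,(p[:2]-jo)@ey*1e3,p[2]*1e3],1)
E
python3 - <<'E'
from t import *
st=rep()
x,r=tri(st,('wrist',(334,211)),('scene',(250+349/4,150+293/4))); print('handle top',j(x),x,r)
x,r=tri(st,('wrist',(397,193)),('scene',(250+251/4,150+374/4))); print('spot',j(x),r)
im=cv2.imread('pics/w19.png')[150:250,290:490]; cv2.imwrite('pics/w19z.png',cv2.resize(im,(800,400),interpolation=cv2.INTER_CUBIC))
E
```

```text
t 64.42 pos [0.5214 0.0961 0.2571] zhead -9.6 yhead 80.4 tilt 0.03 w 0.2 F [-0.6  0.2 -1. ] j [ 0.61  0.38 -1.06  1.78  0.35  1.19 -0.72]
handle top [  1.5  -0.2 163.2] [0.53758264 0.09329173 0.16321112] [0.0018476]
spot [ 68.9  -0.6 103.6] [0.00176255]
```

View pics/w19z.png

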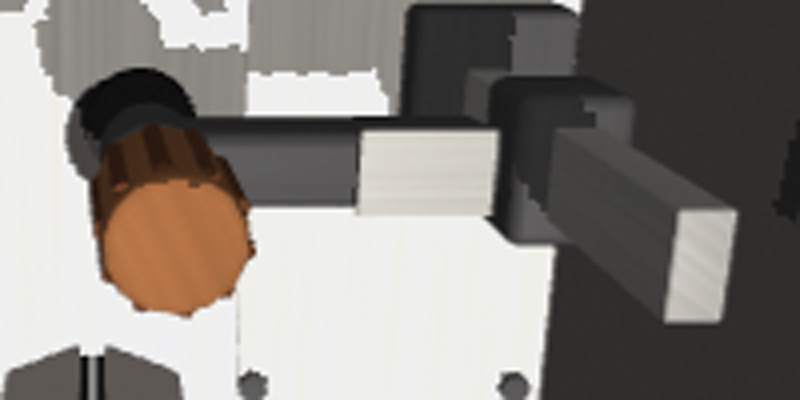

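The handle axis is consistent with the jig origin, (0.536, 0.094). Its top is at about 0.164 (the two views disagree by about 2 mm). I pre-turn anticlockwise 60° so there is room for the clockwise turn, then come down on the handle.

```bash
python3 -m handwheel '[[[0,-0.08,0.23,0],[0,0,0,-10],[0,0,0,-10],[0,0,0,-10],[0,0,0,-10],[0,0,0,-10],[0,0,0,-10],[0,0,0,0],[0,0,0,0]]]' 70 40;  python3 - <<'E'
from d import *
st=rep((.5362,.0936,.145))
E
```

```text
time_s: 65.55
position: [0.5341, 0.089, 0.2568]
orientation: [0.64, -0.3, 0.64, 0.3]
force: [0.6, 1.1, -0.6]
gripper_width: 0.0702
t 65.55 pos [0.5341 0.089  0.2568] zhead 50.16 yhead 140.16 tilt 0.03 w 70.2 F [ 0.6  1.1 -0.6] j [ 0.71  0.49 -1.23  1.75  0.49  1.25  0.23]
units now-axes [1.864 0.021 0.081] after-turn axes [1.864 0.021 0.081]
```

```bash
python3 -m handwheel '[[[0.2,0.02,0.08,0],[0.4,0,0,0],[0.4,0,0,0],[0.4,0,0,0],[0.3,0,0,0],[0.16,0,0,0],[0,0,0,0],[0,0,0,0]]]' 70 40;  python3 - <<'E'
from d import *
st=rep((.5362,.0936,.145))
im=arm.camera('wrist'); cv2.imwrite('pics/w20.png',im[:,:,::-1])
E
```

```text
time_s: 66.55
position: [0.5362, 0.0939, 0.146]
orientation: [0.64, -0.301, 0.639, 0.301]
force: [0.6, -0.6, 1.3]
gripper_width: 0.0702
t 66.55 pos [0.5362 0.0939 0.146 ] zhead 50.41 yhead 140.41 tilt 0.05 w 70.2 F [ 0.6 -0.6  1.3] j [ 0.6   0.61 -1.11  1.86  0.63  1.07  0.13]
units now-axes [ 0.016 -0.003 -0.003] after-turn axes [ 0.016 -0.003 -0.003]
```

View pics/w20.png

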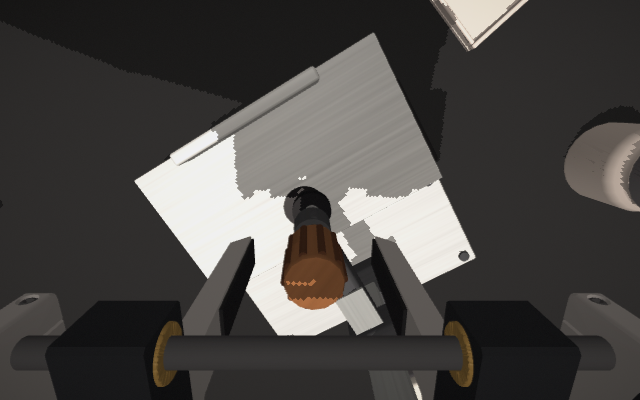

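The handle is centred between the fingers (columns 285–345). Close and check the side force.

```bash
python3 -m handwheel '[[[0,0,0,0],[0,0,0,0],[0,0,0,0],[0,0,0,0],[0,0,0,0],[0,0,0,0]]]' 20 40; python3 -m handwheel '[[[0,0,0,3],[0,0,0,6],[0,0,0,6],[0,0,0,6],[0,0,0,6],[0,0,0,6],[0,0,0,0]]]' 20 40;  python3 - <<'E'
from d import *
st=rep((.5362,.0936,.145)); print(st['ft_torque'])
E
```

```text
time_s: 67.35
position: [0.536, 0.0939, 0.1455]
orientation: [0.64, -0.301, 0.64, 0.301]
force: [3.1, 2.8, -0.7]
gripper_width: 0.0317
time_s: 68.22
position: [0.5365, 0.0941, 0.1455]
orientation: [0.7, -0.106, 0.698, 0.107]
force: [10.8, 6.0, -7.9]
gripper_width: 0.0318
t 68.22 pos [0.5365 0.0941 0.1455] zhead 17.34 yhead 107.34 tilt 0.11 w 31.8 F [10.8  6.  -7.9] j [ 0.52  0.54 -0.98  1.86  0.53  1.02 -0.37]
units now-axes [ 0.008 -0.007 -0.008] after-turn axes [ 0.008 -0.007 -0.008]
[ 0.83813557 -1.7142873   0.00601913]
```

It's turning. There is a side load of about 11 N and an upward pull of 8 N from the tilting axis, so I'll relieve those slightly while turning on.

```bash
python3 -m handwheel '[[[0.01,0.004,0.012,6],[0,0,0,6],[0,0,0,6],[0,0,0,6],[0,0,0,6],[0,0,0,0]]]' 20 40;  python3 - <<'E'
from d import *
st=rep((.5362,.0936,.145)); print(st['ft_torque'])
E
```

```text
time_s: 68.97
position: [0.5376, 0.0947, 0.1453]
orientation: [0.704, 0.078, 0.702, -0.078]
force: [9.6, 3.6, -1.0]
gripper_width: 0.0317
t 68.97 pos [0.5376 0.0947 0.1453] zhead -12.67 yhead 77.33 tilt 0.15 w 31.7 F [ 9.6  3.6 -1. ] j [ 0.44  0.5  -0.86  1.86  0.45  0.98 -0.83]
units now-axes [ 0.005 -0.023 -0.018] after-turn axes [ 0.005 -0.023 -0.018]
[ 7.53198748e-01 -1.41132574e+00 -1.09732384e-03]
```

```bash
python3 -m handwheel '[[[0,0.004,0.012,6],[0,0,0,6],[0,0,0,6],[0,0,0,6],[0,0,0,6],[0,0,0,0]]]' 20 40; python3 -m handwheel '[[[0.004,-0.006,0.01,6],[0,0,0,6],[0,0,0,6],[0,0,0,6],[0,0,0,6],[0,0,0,0]]]' 20 40; python3 - <<'E'
from d import *
st=rep((.5362,.0936,.145)); print(st['ft_torque'])
im=arm.camera('scene')[150:300,250:400,::-1]; cv2.imwrite('pics/s21.png',cv2.resize(im,(600,600),interpolation=cv2.INTER_CUBIC))
E
```

```text
time_s: 69.72
position: [0.5387, 0.0944, 0.1453]
orientation: [0.659, 0.258, 0.658, -0.257]
force: [12.5, 2.2, -1.9]
gripper_width: 0.0314
time_s: 70.47
position: [0.5392, 0.0935, 0.1453]
orientation: [0.57, 0.42, 0.569, -0.418]
force: [12.8, -0.9, 0.6]
gripper_width: 0.0317
t 70.47 pos [0.5392 0.0935 0.1453] zhead -72.71 yhead 17.3 tilt 0.21 w 31.7 F [12.8 -0.9  0.6] j [ 0.27  0.43 -0.62  1.87  0.31  0.94 -1.76]
units now-axes [ 0.005 -0.047 -0.016] after-turn axes [ 0.005 -0.047 -0.016]
[ 0.10104441 -2.30712286 -0.01266028]
```

View pics/s21.png

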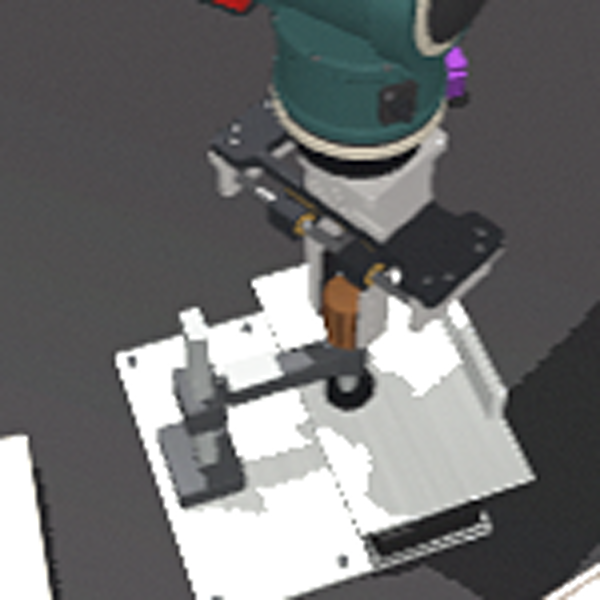

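I've turned it 123° clockwise with the grip holding. Releasing and lifting off to check.

```bash
python3 -m handwheel '[[[0,0,0,0],[0,0,0,0],[0,0,0,0],[0,0,0,0]]]' 70 40; python3 -m handwheel '[[[-0.2,0,0,0],[-0.4,0,0,0],[-0.5,0,0,0],[-0.5,0,0,0],[-0.5,-0.2,0,0],[0,-0.4,0,0],[0,-0.4,0,0],[0,-0.4,0,0],[0,0,0,0],[0,0,0,0]]]' 70 40; python3 - <<'E'
from d import *
st=rep()
im=arm.camera('scene')[150:300,250:400,::-1]; cv2.imwrite('pics/s22.png',cv2.resize(im,(600,600),interpolation=cv2.INTER_CUBIC))
im=arm.camera('wrist'); cv2.imwrite('pics/w22.png',im[:,:,::-1])
E
```

```text
time_s: 71.03
position: [0.5372, 0.0935, 0.1444]
orientation: [0.57, 0.418, 0.57, -0.419]
force: [-0.5, 1.6, 0.1]
gripper_width: 0.0679
time_s: 72.28
position: [0.4578, 0.0686, 0.2711]
orientation: [0.57, 0.419, 0.57, -0.418]
force: [0.3, 0.3, 0.2]
gripper_width: 0.0701
t 72.28 pos [0.4578 0.0686 0.2711] zhead -72.58 yhead 17.42 tilt 0.05 w 70.1 F [0.3 0.3 0.2] j [ 0.43  0.11 -0.69  1.92  0.08  1.14 -1.55]
```

View pics/s22.png

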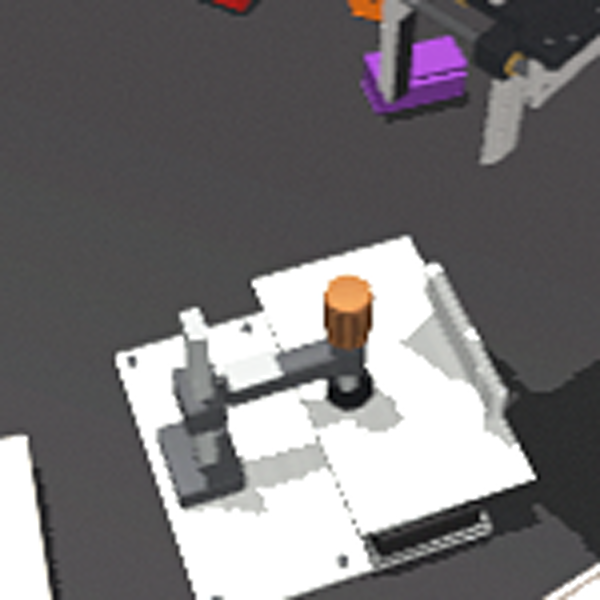

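View pics/w22.png

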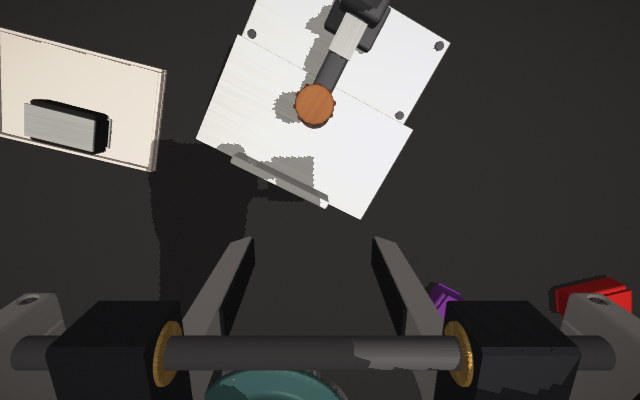

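The wrist view shows the clamp down on the plate with the mark hidden under the pad, and the tray mount at (65,125). Final measurements from a top view with the robot away, plus the plate pose.

```bash
python3 - <<'E'
from t import *
st=rep()
x,r=tri(st,('wrist',(315,104)),('scene',(250+349/4,150+292/4))); print('handle top',j(x),r)
x,r=tri(st,('wrist',(347,36)),('scene',(250+252/4,150+373/4))); print('spot',j(x),r)
print('tray mount',cast('wrist',(62,127),.040,st))
for p in((238,35),(412,129),(361,219),(196,139)): print(p,j(cast('wrist',p,.048,st)))
im=arm.camera('top')[:,:,::-1]; cv2.imwrite('pics/top22.png',im)
cv2.imwrite('pics/top22z.png',cv2.resize(im[110:310,175:475],(780,520),interpolation=cv2.INTER_CUBIC))
w=cv2.imread('pics/w22.png')[0:150,240:420]; cv2.imwrite('pics/w22z.png',cv2.resize(w,(720,600),interpolation=cv2.INTER_CUBIC))
E
```

```text
t 72.38 pos [0.4577 0.0687 0.2707] zhead -72.56 yhead 17.44 tilt 0.03 w 70.1 F [0.2 0.5 0.5] j [ 0.43  0.11 -0.69  1.92  0.08  1.14 -1.55]
handle top [ 1.600e+00 -1.000e-01  1.635e+02] [0.00165276]
spot [ 68.5   0.8 105.5] [0.00128768]
tray mount [0.42443957 0.36990464 0.04      ]
(238, 35) [ 28.7 105.   48. ]
(412, 129) [  29.6 -114.2   48. ]
(361, 219) [ -93.9 -116.    48. ]
(196, 139) [-95.2 105.1  48. ]
```

View pics/top22z.png

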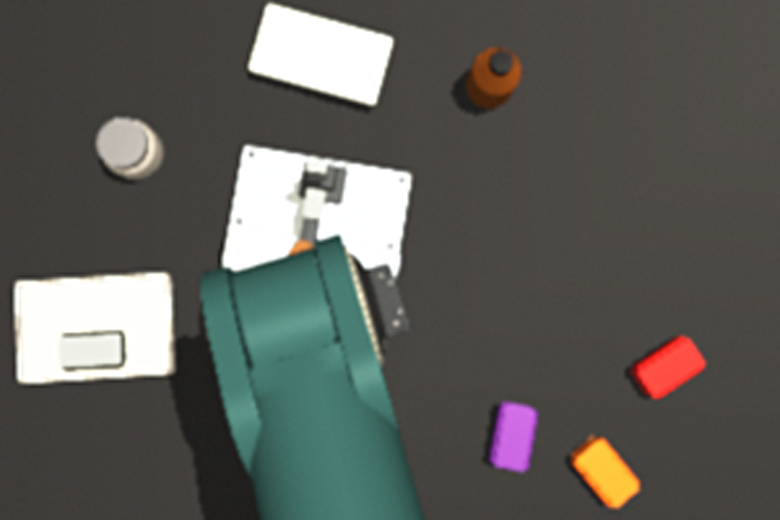

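View pics/w22z.png

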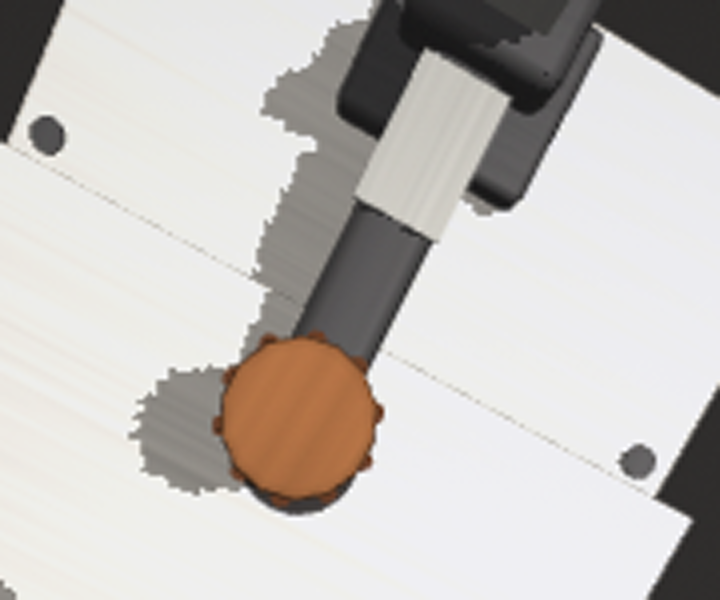

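The tray mount was nudged a few centimetres by the announced knock and is now at (0.424, 0.370), which is tray x of about -27 mm and still flat inside. The wood grain on the handle top lets me check independently how far the handle turned.

```bash
python3 - <<'E'
from t import *
def grain(f,c,r,h):
    g=cv2.imread(f)[:,:,2].astype(np.float32); u,v=c
    gx=cv2.Sobel(g,cv2.CV_32F,1,0,ksize=3); gy=cv2.Sobel(g,cv2.CV_32F,0,1,ksize=3)
    Y,X=np.mgrid[:g.shape[0],:g.shape[1]]; m=((X-u)**2+(Y-v)**2<r*r)
    a=(gx[m]**2).sum();b=(gx[m]*gy[m]).sum();d=(gy[m]**2).sum()
    n=.5*np.arctan2(2*b,a-d); coh=np.hypot(a-d,2*b)/(a+d)
    # grain direction perpendicular to gradient, image angle ccw (v down)
    t=-(np.degrees(n)+90); print(f,'img ccw',round((t)%180,1),'world',round((h+t)%180,1),'coh',round(float(coh),2))
grain('pics/w16.png',(470,148),19,-9.6)
grain('pics/w19.png',(335,211),13,-9.6)
grain('pics/w22.png',(315,104),14,-72.6)
T=[]
for f,c in(('w16',(470,148)),('w19',(335,211)),('w22',(315,104))):
    im=cv2.imread(f'pics/{f}.png'); u,v=c; T.append(cv2.resize(im[v-24:v+24,u-24:u+24],(260,260),interpolation=cv2.INTER_CUBIC))
cv2.imwrite('pics/grain.png',np.hstack(T))
im=cv2.imread('pics/w22.png')[20:180,0:180]; cv2.imwrite('pics/tray22.png',cv2.resize(im,(675,600),interpolation=cv2.INTER_CUBIC))
E
```

```text
pics/w16.png img ccw 109.5 world 99.9 coh 0.92
pics/w19.png img ccw 114.7 world 105.1 coh 0.92
pics/w22.png img ccw 58.4 world 165.8 coh 0.87
```

View pics/grain.png

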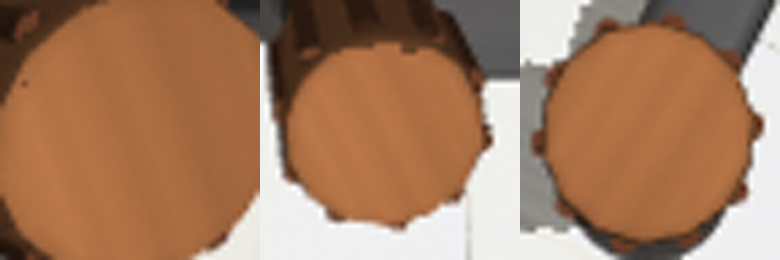

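View pics/tray22.png

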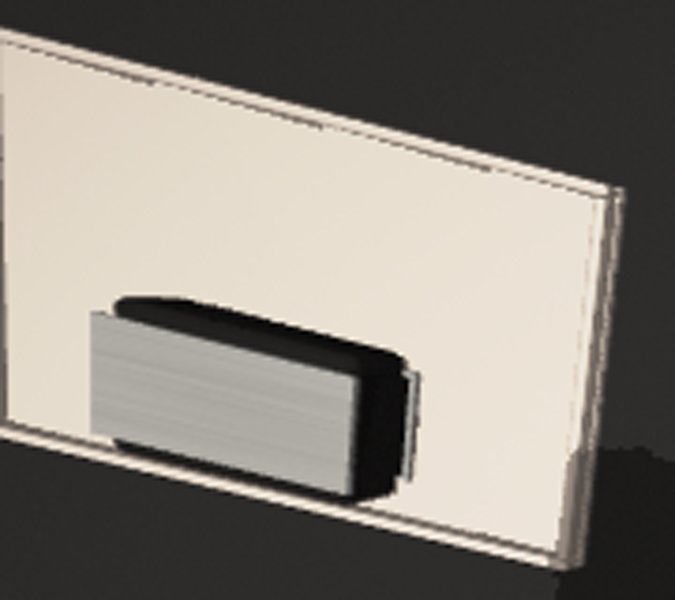

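The grain rotated by about 116° clockwise, against 123° of wrist turn, so the handle truly turned about 2 rad without slipping. The tray mount lies flat on the floor inside the walls. The robot touches nothing, so I'm handing in.

```bash
python3 -m handwheel '[[[-0.2,0,0,0],[0,0,0,0],[0,0,0,0]]]'; python3 - <<'E'
from plant import arm
print(arm.sign_off())
E
```

```text
time_s: 72.8
position: [0.4573, 0.0684, 0.2826]
orientation: [0.57, 0.419, 0.57, -0.418]
force: [-0.3, 0.5, -0.0]
gripper_width: 0.0697
the job is handed in; nothing more can be done
None
```

I finished the job and handed it in at about 73 s; no verdict is reported, so success is judged only from my own checks.

**What I did**
- **Mounts:** Three mounts were present. Two gave to 40 mm and went on the seats. The third stayed at 50 mm and went in the tray.
- **Plate:** I pinched the lip near its right end and slid the plate in under the pad from the front. I then released it on the two mounts.
- **Clamp:** I pushed the jaw about 2.6 mm past pad contact, then turned the handle 123° clockwise.

**Last checks**
- **Seats:** The right mount measured within 1 mm of its seat. The left one I only saw sitting inside its outline.
- **Plate pose:** Before clamping, the mark was about 7 mm from the spindle axis, at jig (-5, -5) mm, with heading -9.75° against the jig's -9.6°. After clamping it is consistent with that. The lip is to the front.
- **Handle turn:** The wood grain on the handle shows about 116° of turn, against 123° at the wrist. That is roughly 2 rad, so little or no slip.

**Less certain**
- **Tray mount:** It was knocked about 27 mm aside during the run. It still lies flat inside the tray, so I left it.
- **Tightness:** I did not measure the lean or the pad force. I infer a lean of about 0.05 rad from the push depth and the handle turn. The triangulated handle top did not visibly move (view disagreement about 2 mm), so it neither confirms nor contradicts this.
- **Push force:** Tilting the arm took about 34 N at the end, against the 15–20 N stated.

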